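# Turn the swivel hook to its stop and hang the snap gauge over the parts dish

## Robot

A 6-joint arm with a two-finger parallel gripper is mounted at the origin on a cart in front of the work surface, level with it; the furniture and walls round the work are solid. World frame = base frame: x ahead of the robot, y to its left, z up, the work surface at z = 0. Lengths are in m, angles in rad, forces in N, time in s.
With the tool pointing down it reaches from about 0.25 to 0.725 m from the base axis. Payload 4 kg.
Tool frame: the origin (TCP) lies at the centre of the arm's flange, where the gripper is bolted on; the fingertips stand 173 mm ahead of it and the grasp point (between the pads) lies 155 mm ahead of it; x points along the fingers, z is the direction in which the jaws open and shut, and the axes are right-handed (so a half turn about x gives the same grasp; the last joint's range is limited). The gripper opens to 85 mm and grips with 20 to 120 N. Pads are 22 mm wide; open, the fingers measure 114 mm over their backs; the gripper's body (76 mm by 85 mm) begins 54 mm behind the grasp point. The pads swing forward as they close: fully open they stand 13 mm farther back than shut.
Start: joints at [1.264, 0.241, 0.005, 1.335, 0, 1.571], TCP at [0.151, 0.477, 0.405] pointing down, gripper open.
Joint ranges: [-2.72, 2.72], [-1.05, 1.87], [-1.09, 1.28], [-1.99, 2.15], [-1.42, 1.44], [-3.14, 3.14]. Speed limits (rad/s): [2.79, 2.79, 3.14, 3.14, 3.14, 3.14].

## Interface

Orientations are given as a unit quaternion [x, y, z, w].
In Python, from workcell import bot gives the robot as it stands.
- The arm moves only by the tool arm_command, never from a script. Its argument "moves" is one flat list of numbers, 7 for each row, row after row: the shift along the tool's x, y, z in m, then the turn, a rotation vector about the tool's x, y, z in rad, then the closure, from -1 (fully open) to 1 (shut). A call has 1 to 20 rows; each row shifts and turns the pose as measured when the row begins, along the tool's axes as they then stand; what a row does not reach is not made up. A row lasts 1/12 s, in which the tool goes at most 41.7 mm and 7.16 degrees, less where a joint would pass 70% of its speed; a pose out of reach is approached as far as the arm can. A call with a gripper value outside its range is refused whole. The fingers move at their own pace and stop on an object; the grip force is fixed at half the most. Time passes only in rows, so rows that do not move let the fingers close. It gives the time, the measured TCP pose, the force and the opening at its end, in the units of the state.
- bot.get_obs(): the state, without advancing time (a new reading comes with each control period).
- bot.camera(name): name is "scene" or "top" or "wrist"; returns the picture (384x512x3 uint8, red, green, blue); there is no depth.
- bot.get_calibration(name): a dict with "mtx" (3x3 intrinsics, pixels), "world_from_camera" (4x4, takes a point from camera to world coordinates); the wrist camera has in their place "mount" (4x4, takes a point from camera to tool coordinates, whose origin is the TCP and whose axes are the tool frame's). Camera axes: x right, y up, looking along -z (the intrinsics and any distortion apply to the point x, -y, -z); pixel columns grow to the right and rows downward; lengths in m; the calibration is good to about 2 mm. A picture is of the moment at which its call begins: read the wrist's pose just before it. get_calibration takes no time and is no camera call.
- bot.job_done(): hands the job in, once; it reports no verdict.
The state is a dict: "clock": time; "joint_pos": joint angles; "joint_vel": joint speeds; "tau": joint torques, N m; "eef_pos": TCP position; "tool_rot": TCP orientation; "ft_force": force on the tool from outside, world axes, zero at the start; "ft_torque": the same for the moment, N m; "grip_width": finger opening in m.
Only numpy, scipy, OpenCV 4.12 (cv2) and the standard library are available. Lean on these libraries where they do the work, as an engineer would, in place of code of your own. Each camera call takes 0.05 s, during which the arm holds its last target.

## Task

The snap gauge standing in the wooden rest is to hang ready over the dish of small parts that it will check. First turn the swivel hook round towards the dish until it presses firmly, but not hard, against its rubber stop (you have to feel for it, the stop has been adjusted by hand); then hang the gauge by its window in the dip of the hook, gently, and leave it hanging upright and still above the dish. Do not shift the dish or the ring gauge beside the stand.

Things in the scene. Friction and masses are not known exactly. Their poses are not given: they have to be found in the camera images.
- stand: fixed stand of the swivel hook: dark round foot (68 mm across) with an upright post (17 mm), total height about 154 mm. Origin: centre of the foot's underside on the bench; z up on the post and swivel axis; its -x axis is the stand's front, roughly towards the robot.
- stop_head: steel head on the post under the hook, fixed; origin on the axis 100 mm up. Carries two rubber buffers (117 to 143 mm above the bench, 30 mm from the axis) that stop the hook about 1.25 rad left and right of the stand's front, both shifted together by an unknown hand setting of up to 0.24 rad either way. They yield: 20 N per mm at the buffer. Press with 7 to 25 N there, best 10 to 15.
- hook: steel swivel hook, stays where it is left; starts near the stand's front. Origin on the swivel axis 136 mm above the bench; x outward along the bar, z up. Hub 22 mm across, up to 18 mm above the origin. An 8 mm round bar runs out at origin height to 62 mm, dips 8 mm at 72 to 82 mm and turns up to a tip that ends 96 mm out, 10 mm above the origin.
- hook_saddle (a point): top of the bar in the middle of the hook's dip, 77 mm from the swivel axis and 4 mm below the hook's origin (132 mm above the bench): the gauge's window top must rest here.
- gauge: snap gauge, upright steel plate 8 mm thick (its x), 48 mm wide (its y), 151 mm high, 0.11 to 0.22 kg, in the slot of the rest. Origin: centre of its underside, z up. Open jaw between two legs below (0 to 41 mm), above it a window right through along x, 34 mm wide, 55 to 92 mm up, upper corners slanted; a grip tab on top. Front and back are alike.
- gauge_eye (a point): middle of the upper edge of the gauge's window, 92 mm above the gauge's origin, axes as the gauge's.
- rest: fixed slotted wooden block, 44 x 76 x 30 mm, in which the gauge stands upright; slot 10 mm wide (x) and 52 mm long (y), its floor 6 mm above the bench. Origin at the centre of its underside, same axes as the gauge at the start.
- dish: shallow clear round dish, 64 mm across and 15 mm high, with small parts in it, standing about 77 mm from the stand's axis on its left or its right. Origin at the centre of its underside. The gauge shall hang over it.
- ring: steel ring gauge, 46 mm across and 14 mm high, standing on the other side of the stand. Origin at the centre of its underside. Leave alone.
- hook_bar (a point): centre of the hook's straight bar 55 mm from the axis, a good place to push it sideways (axes as the hook's). There about 2 N turns it (friction 0.12 N m), 6 N gives 7 N at the stop, 8 N gives 11 N, 15 N gives 23 N; farther out the same push gives more.
- gauge_tab (a point): middle of the upper half of the gauge's darker grip tab (10 mm thick along x, 24 mm wide along y, 101 to 151 mm above the gauge's origin), 138 mm above the origin. Grip here across the thickness, fingertips not lower than 115 mm, since the hook's tip stands 14 mm above the window's upper edge when the gauge hangs.
Things that resemble listed ones, but are neither listed nor needed, are in the scene too. What is shaped like the dish but orange or purple is not meant.

How it is judged:
By the outcome, as a careful person would: the job done as asked, in the order asked, and still so for the second after the job is handed in, with the robot touching nothing.
It also fails if it takes over 70 s, if anything falls off the work surface, if the arm or the gripper's body presses on something with over 40 N, if the wrist force passes 120 N, or if a joint passes its speed limit or range.

## Working session

There is one attempt and no reset: what is moved stays moved. The work goes in short steps, Python scripts to look and compute and a tool call to move; the robot and the scene stay as the last step left them, time stands still between calls to the robot, and variables do not carry over. Pictures are saved under pics/ and viewed, and the job is handed in when it is done.

Besides the shell and the picture viewer there is one more tool, called after "Call:" in YAML: its name, and indented under it one key for each argument. arm_command: Moves the arm, as the interface text tells. Its arguments: {"type":"object","properties":{"moves":{"type":"array"}},"required":["moves"]}

```bash
ls; mkdir -p pics
python3 - <<'E'
from workcell import bot
import cv2
o=bot.get_obs()
for k,v in o.items(): print(k,v)
for n in ["scene","top","wrist"]:
    im=bot.camera(n); cv2.imwrite(f"pics/{n}0.png",im[:,:,::-1])
    print(n,bot.get_calibration(n))
E
```

```text
pics
clock 0.0
joint_pos [1.26401469e+00 2.41406121e-01 3.70667539e-03 1.33519624e+00
 2.06125676e-05 1.57079443e+00]
joint_vel [-9.19626058e-04  7.37407983e-04  1.17181142e-03 -1.59844744e-04
 -7.64566170e-05  1.85072346e-03]
tau [-3.03669012e-04 -3.72317612e+01  2.52408975e+01  1.69034681e-02
 -3.30704360e-06 -5.14867338e-06]
eef_pos [0.15091032 0.47639347 0.4038093 ]
tool_rot [-0.41816725  0.57112681  0.41730203  0.56992046]
ft_force [-0.43230397 -0.44451133  0.04922365]
ft_torque [0.02771675 0.01761027 0.00265006]
grip_width 0.08530513402415327
scene {'mtx': array([[440.19022682,   0.        , 252.20876041],
       [  0.        , 440.19022682, 190.98136011],
       [  0.        ,   0.        ,   1.        ]]), 'world_from_camera': array([[ 0.80192788,  0.43718585, -0.40716116,  0.13014792],
       [-0.59730753,  0.57345676, -0.56068802, -0.40162851],
       [-0.01163554,  0.69283178,  0.72100537,  0.73718916],
       [ 0.        ,  0.        ,  0.        ,  1.        ]])}
top {'mtx': array([[464.79650043,   0.        , 252.63247204],
       [  0.        , 464.79650043, 192.92887254],
       [  0.        ,   0.        ,   1.        ]]), 'world_from_camera': array([[-0.00417063,  0.99734069, -0.07276091,  0.38781786],
       [-0.99975186, -0.00575077, -0.02152096,  0.04275036],
       [-0.02188216,  0.0726531 ,  0.99711719,  1.23093657],
       [ 0.        ,  0.        ,  0.        ,  1.        ]])}
wrist {'mtx': array([[327.1790719 ,   0.        , 251.26589438],
       [  0.        , 327.1790719 , 189.58800101],
       [  0.        ,   0.        ,   1.        ]]), 'mount': array([[ 9.92560451e-05,  3.00047885e-01, -9.53924136e-01,
         3.03315721e-02],
       [-1.73950725e-03,  9.53922749e-01,  3.00047268e-01,
         7.82984218e-02],
       [ 9.99998482e-01,  1.62957645e-03,  6.16618072e-04,
        -2.74222398e-05],
       [ 0.00000000e+00,  0.00000000e+00,  0.00000000e+00,
         1.00000000e+00]])}
```

View pics/scene0.png

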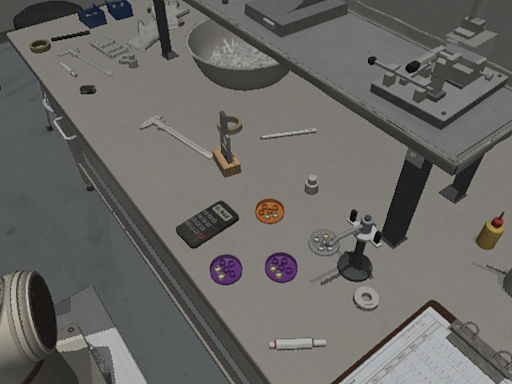

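View pics/top0.png

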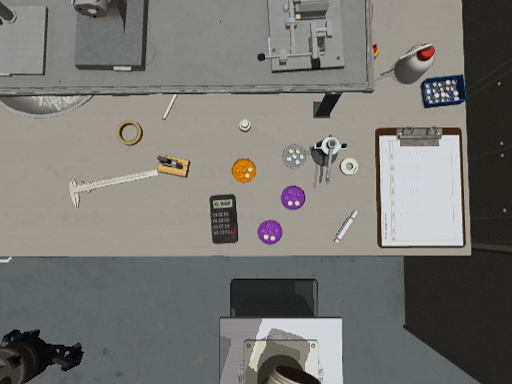

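View pics/wrist0.png

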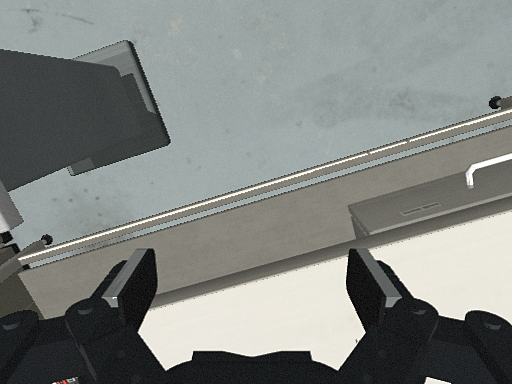

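```bash
cat > h.py <<'E'
import numpy as np, cv2
from workcell import bot
def cal(n):
    c=bot.get_calibration(n); return c['mtx'],c['world_from_camera']
def ray(n,u,v,T=None):
    c=bot.get_calibration(n); K=c['mtx']; 
    if T is None: T=c['world_from_camera']
    d=np.array([(u-K[0,2])/K[0,0],-(v-K[1,2])/K[1,1],-1.])
    return T[:3,3],T[:3,:3]@d
def onz(n,u,v,z,T=None):
    o,d=ray(n,u,v,T); return o+d*(z-o[2])/d[2]
def proj(n,P,T=None):
    c=bot.get_calibration(n); K=c['mtx']
    if T is None: T=c['world_from_camera']
    p=T[:3,:3].T@(np.asarray(P)-T[:3,3]); return K[0,2]+K[0,0]*p[0]/-p[2], K[1,2]-K[1,1]*p[1]/-p[2]
def tri(n1,p1,n2,p2,T1=None,T2=None):
    o1,d1=ray(n1,*p1,T1); o2,d2=ray(n2,*p2,T2)
    A=np.stack([d1,-d2],1); s=np.linalg.lstsq(A,o2-o1,rcond=None)[0]
    a=o1+d1*s[0]; b=o2+d2*s[1]; return (a+b)/2,np.linalg.norm(a-b)
def wristT():
    from scipy.spatial.transform import Rotation as R
    o=bot.get_obs(); T=np.eye(4); T[:3,:3]=R.from_quat(o['tool_rot']).as_matrix(); T[:3,3]=o['eef_pos']
    return T@bot.get_calibration('wrist')['mount'],o
E
python3 - <<'E'
from h import *
s=cv2.imread('pics/scene0.png');t=cv2.imread('pics/top0.png')
def crop(im,x,y,w,h,k,n): cv2.imwrite(n,cv2.resize(im[y:y+h,x:x+w],None,fx=k,fy=k,interpolation=cv2.INTER_CUBIC))
a=cv2.resize(s[190:310,300:400],None,fx=5,fy=5,interpolation=cv2.INTER_CUBIC)
b=cv2.resize(s[100:190,190:265],None,fx=4,fy=5,interpolation=cv2.INTER_CUBIC)
cv2.imwrite('pics/a.png',a)
crop(s,195,105,60,75,8,'pics/b.png')
crop(t,270,125,100,70,8,'pics/c.png'); crop(t,150,145,50,40,12,'pics/d.png')
for n,u,v,z in [('top',294,156,0.0),('top',349,166,0),('top',327,150,0),('top',244,171,0),('top',173,166,0.03),('scene',366,298,0),('scene',322,241,0),('scene',354,266,0),('scene',227,163,.015)]: print(n,u,v,onz(n,u,v,z).round(3))
E
```

```text
top 294 156 [ 0.576 -0.041  0.   ]
top 349 166 [ 0.548 -0.187  0.   ]
top 327 150 [ 0.591 -0.129  0.   ]
top 244 171 [0.536 0.092 0.   ]
top 173 166 [0.547 0.276 0.03 ]
scene 366 298 [ 0.55  -0.181 -0.   ]
scene 322 241 [ 0.576 -0.033  0.   ]
scene 354 266 [ 0.584 -0.117  0.   ]
scene 227 163 [0.546 0.273 0.015]
```

View pics/a.png

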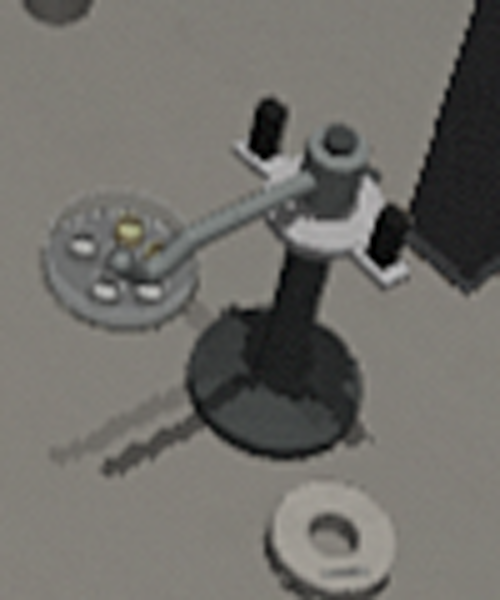

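View pics/b.png

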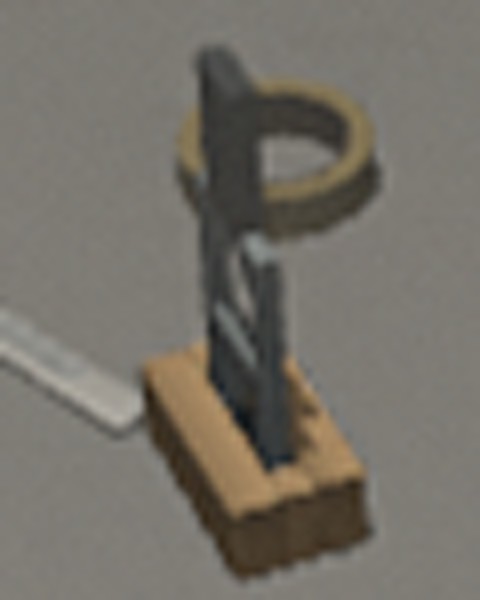

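View pics/c.png

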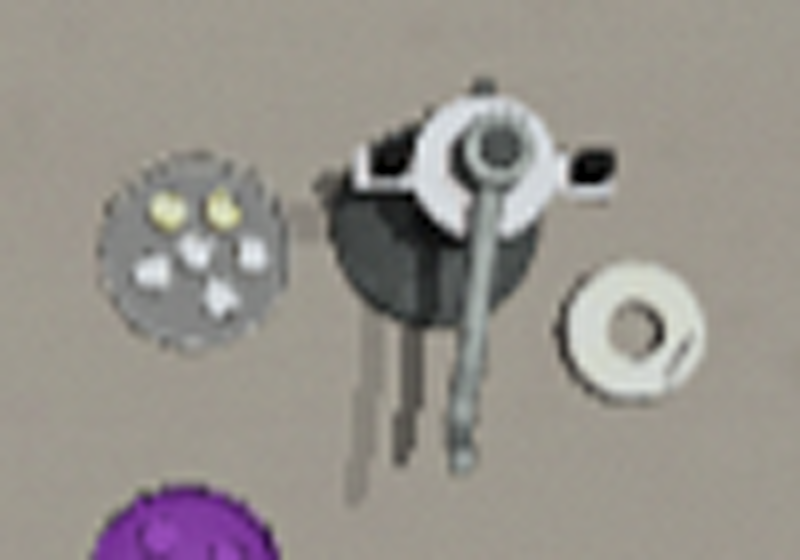

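View pics/d.png

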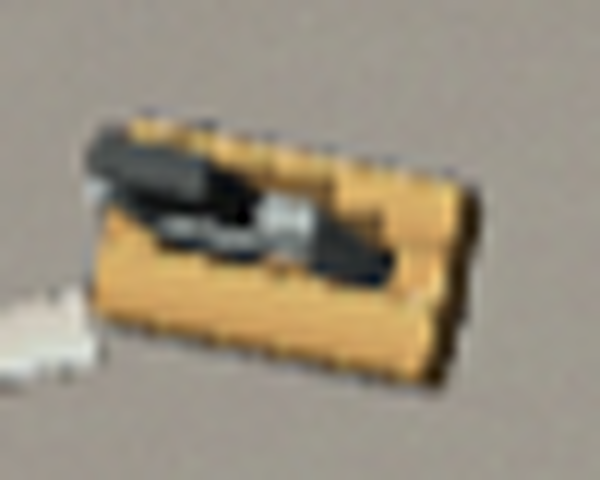

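Run:
```python
from h import *
from scipy.spatial.transform import Rotation as R
c=lambda x,y:(270+x/8-.44,125+y/8-.44)
a=lambda x,y:(300+x/5-.4,190+y/5-.4)
d=lambda x,y:(150+x/12-.46,145+y/12-.46)
b=lambda x,y:(195+x/8-.44,105+y/8-.44)
print('hubtop',onz('top',*c(500,146),.154),onz('scene',*a(340,138),.154),tri('top',c(500,146),'scene',a(340,138)))
print('foot',onz('top',*c(432,220),.006),onz('scene',*a(274,383),.006))
print('dish',onz('top',*c(195,250),.008),onz('scene',*a(121,260),.008))
print('ring',onz('top',*c(635,330),.014),onz('scene',*a(335,535),.014))
print('tip',tri('top',c(462,460),'scene',a(122,262)))
print('bufL',onz('top',*c(388,160),.143),'bufR',onz('top',*c(592,165),.143), tri('top',c(388,160),'scene',a(268,104)),tri('top',c(592,165),'scene',a(392,215)))
for p in [(92,320),(130,118),(470,190),(440,380)]: print('rest',onz('top',*d(*p),.03))
for p in [(143,365),(235,515),(365,475)]: print('rest',onz('scene',*b(*p),.03))
print('tabtop',onz('top',*d(150,165),.157),tri('top',d(95,150),'scene',b(205,48)))
print(R.from_quat(bot.get_obs()['tool_rot']).as_matrix().round(3))
for p in [(320,92),(252,92)]: print('shelf', [onz('top',*p,z).round(3) for z in (.2,.3,.4)])
for p in [(395,243),(380,228),(412,150),(450,150)]: print('post',onz('scene',*p,0))
print(tri('top',(374,92),'scene',(452,165)))
```

```text
hubtop [ 0.58258516 -0.11986384  0.154     ] [ 0.58075847 -0.119717    0.154     ] (array([ 0.58226633, -0.11954892,  0.15285233]), np.float64(0.0013977262648813497))
foot [ 0.58475442 -0.1193466   0.006     ] [ 0.58046865 -0.12027373  0.006     ]
dish [ 0.57501297 -0.04070006  0.008     ] [ 0.57290405 -0.0403809   0.008     ]
ring [ 0.54653663 -0.18413352  0.014     ] [ 0.54497076 -0.18402777  0.014     ]
tip (array([ 0.49119807, -0.10845775,  0.14302123]), np.float64(0.001357033859403736))
bufL [ 0.58067306 -0.08856058  0.143     ] bufR [ 0.57870278 -0.14841708  0.143     ] (array([ 0.58035836, -0.08830701,  0.14368921]), np.float64(0.000502951556937135)) (array([ 0.57883319, -0.14855122,  0.14171865]), np.float64(0.0002545447375165812))
rest [0.53377585 0.31773375 0.03      ]
rest [0.57806917 0.30988216 0.03      ]
rest [0.56169027 0.23535685 0.03      ]
rest [0.52014788 0.24165024 0.03      ]
rest [0.53480587 0.31856949 0.03      ]
rest [0.51960893 0.24595341 0.03      ]
rest [0.55993374 0.2368561  0.03      ]
tabtop [0.54867426 0.27761942 0.157     ] (array([0.54996773, 0.28909489, 0.15809109]), np.float64(0.0036366643405503583))
[[-0.    -0.953  0.302]
 [-0.002  0.302  0.953]
 [-1.    -0.    -0.002]]
shelf [array([ 0.69 , -0.088,  0.2  ]), array([ 0.661, -0.075,  0.3  ]), array([ 0.632, -0.062,  0.4  ])]
shelf [array([0.692, 0.065, 0.2  ]), array([0.662, 0.063, 0.3  ]), array([0.633, 0.061, 0.4  ])]
post [ 0.69276426 -0.12822775  0.        ]
post [ 0.69831386 -0.08226403  0.        ]
post [0.95463088 0.04159381 0.        ]
post [ 1.03050091 -0.01652213  0.        ]
(array([ 0.66382549, -0.18728573,  0.28021593]), np.float64(0.004655943412055989))
```

Call:
arm_command:
  moves: [0,-0.01,-0.01,0,0,0,1,0,-0.02,-0.02,0,0,0,1,0,-0.023,-0.023,0,0,0,1,0,-0.023,-0.023,0,0,0,1,0,-0.023,-0.023,0,0,0,1,0,-0.023,-0.023,0,0,0,1,0,-0.023,-0.023,0,0,0,1,0,-0.023,-0.023,0,0,0,1,0,-0.023,-0.023,0,0,0,1,0,-0.023,-0.023,0,0,0,1,0,-0.023,-0.023,0,0,0,1,0,-0.023,-0.023,0,0,0,1,0,-0.023,-0.023,0,0,0,1,0,-0.023,-0.023,0,0,0,1,0,-0.023,-0.023,0,0,0,1,0,-0.023,-0.023,0,0,0,1,0,-0.023,-0.023,0,0,0,1,0,-0.023,-0.023,0,0,0,1,0,-0.01,-0.01,0,0,0,1,0,0,0,-0.1,0,0,1]

```text
clock: 1.82
eef_pos: [0.4268, -0.0589, 0.3998]
tool_rot: [-0.449, 0.549, 0.447, 0.545]
ft_force: [0.9, -0.8, 0.8]
grip_width: 0.0
```

```bash
cat >> h.py <<'E'
def st():
    from scipy.spatial.transform import Rotation as R
    o=bot.get_obs(); M=R.from_quat(o['tool_rot']).as_matrix()
    print('t',round(o['clock'],2),'p',o['eef_pos'].round(4),'psi',round(np.arctan2(M[1,2],M[0,2]),3),'x',M[:,0].round(3),'j',np.array(o['joint_pos']).round(3),'F',o['ft_force'].round(2),'T',o['ft_torque'].round(3),'w',round(o['grip_width'],4))
    return o,M
E
python3 -c "
from h import *
st()"
```

```text
t 1.82 p [ 0.4268 -0.0589  0.3998] psi 1.372 x [-0.002 -0.006 -1.   ] j [-0.135  0.107 -0.172  1.294 -0.006  0.063] F [ 0.92 -0.82  0.79] T [ 0.041  0.009 -0.018] w 0.0
```

Call:
arm_command:
  moves: [0,0,0,-0.118,0,0,1,0,0,0,-0.118,0,0,1,0,0,0,-0.118,0,0,1,0,0,0,-0.118,0,0,1,0,0,0,-0.118,0,0,1,0,0,0,-0.118,0,0,1,0,0,0,-0.118,0,0,1,0,0,0,-0.118,0,0,1,0,0,0,-0.118,0,0,1,0,0,0,-0.118,0,0,1,0,0,0,-0.118,0,0,1,0,0,0,-0.118,0,0,1,0,0,0,-0.118,0,0,1,0,0,0,-0.118,0,0,1,0,0,0,0,0,0,1]

```text
clock: 3.07
eef_pos: [0.4254, -0.062, 0.3945]
tool_rot: [-0.702, 0.015, 0.712, 0.012]
ft_force: [0.4, 0.4, 0.1]
grip_width: -0.0003
```

```bash
python3 -c "
from h import *
st()
T,o=wristT(); im=bot.camera('wrist'); np.save('pics/T1.npy',T); cv2.imwrite('pics/w1.png',im[:,:,::-1])
for P in [(0.582,-.1196,.154),(.491,-.1085,.143)]: print(proj('wrist',P,T))
"
```

```text
t 3.07 p [ 0.4254 -0.062   0.3945] psi 3.104 x [-0.015 -0.004 -1.   ] j [-0.143  0.114 -0.178  1.293 -0.006 -1.676] F [0.37 0.42 0.12] T [ 0.016 -0.003  0.002] w -0.0003
(np.float64(-8.379704296578439), np.float64(129.7756160949588))
(np.float64(143.6423352070657), np.float64(138.83979296588575))
```

View pics/w1.png

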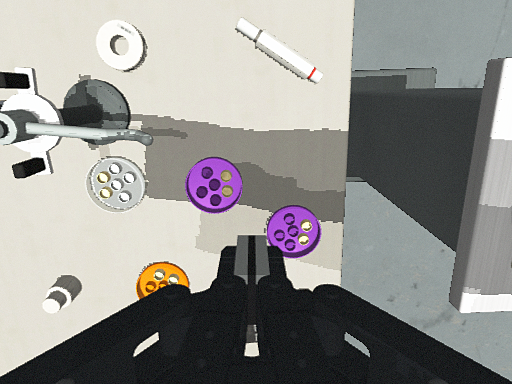

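```bash
python3 -c "
from h import *
T=np.load('pics/T1.npy')
print(onz('wrist',3,127,.154,T),onz('wrist',149,140,.143,T),onz('wrist',30,128,.140,T),onz('wrist',121,134,.136,T))
im=cv2.imread('pics/w1.png'); cv2.imwrite('pics/w1c.png',cv2.resize(im[60:220,0:200],None,fx=4,fy=3.7,interpolation=2))
"
```

```text
[ 0.57446023 -0.12102185  0.154     ] [ 0.48751583 -0.10757417  0.143     ] [ 0.56693065 -0.11848554  0.14      ] [ 0.5083219  -0.11152628  0.136     ]
```

View pics/w1c.png

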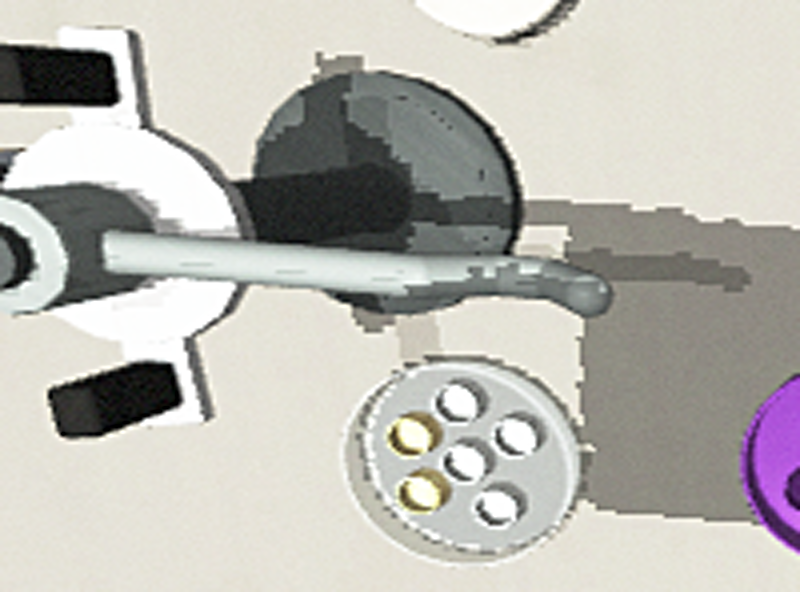

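```bash
cat >> h.py <<'E'
def to(p,psi,tilt=None):
    from scipy.spatial.transform import Rotation as R
    o,M=st()
    z=np.array([np.cos(psi),np.sin(psi),0]); x=np.array([0,0,-1.]); y=np.cross(z,x)
    Mt=np.stack([x,y,z],1); w=R.from_matrix(M.T@Mt).as_rotvec()
    print('shift',(M.T@(np.array(p)-o['eef_pos'])).round(4),'rot',w.round(3))
E
python3 -c "
from h import *
to((.527,-.140,.394),3.01)"
```

```text
t 3.12 p [ 0.4254 -0.0619  0.3944] psi 3.1 x [-0.015 -0.004 -1.   ] j [-0.143  0.114 -0.178  1.293 -0.006 -1.672] F [ 0.16  0.61 -0.18] T [0.022 0.002 0.062] w -0.0005
shift [-0.0008  0.0738 -0.1047] rot [ 0.09   0.015 -0.005]
```

Move over, then descend about 60 mm of the 97 mm, checking.

Call:
arm_command:
  moves: [0,0.012,-0.017,0.015,0.003,0,1,0,0.013,-0.018,0.015,0.003,0,1,0,0.013,-0.018,0.015,0.003,0,1,0,0.013,-0.018,0.015,0.003,0,1,0,0.013,-0.018,0.015,0.003,0,1,0,0.011,-0.016,0.015,0,0,1,0.01,0,0,0,0,0,1,0.01,0,0,0,0,0,1,0.01,0,0,0,0,0,1,0.01,0,0,0,0,0,1]

```text
clock: 3.95
eef_pos: [0.5264, -0.149, 0.3508]
tool_rot: [0.705, -0.06, -0.705, -0.057]
ft_force: [0.5, 0.6, 0.4]
grip_width: 0.0
```

```bash
python3 -c "
from h import *
to((.527,-.140,.297),3.01)
T,o=wristT(); im=bot.camera('wrist'); np.save('pics/T2.npy',T); cv2.imwrite('pics/w2.png',im[:,:,::-1])
im=bot.camera('scene');cv2.imwrite('pics/s2.png',im[:,:,::-1])
"
```

```text
t 3.95 p [ 0.5264 -0.149   0.3508] psi 2.976 x [ 0.    -0.004 -1.   ] j [-0.275  0.361  0.029  1.238 -0.004 -1.68 ] F [0.53 0.59 0.41] T [-0.011 -0.027  0.031] w 0.0
shift [ 0.0538 -0.0092  0.0009] rot [-0.034 -0.001 -0.004]
```

View pics/w2.png

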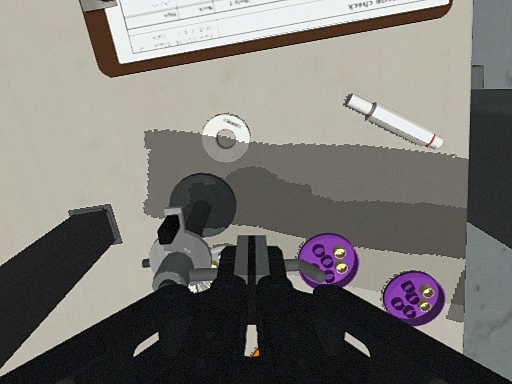

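View pics/s2.png

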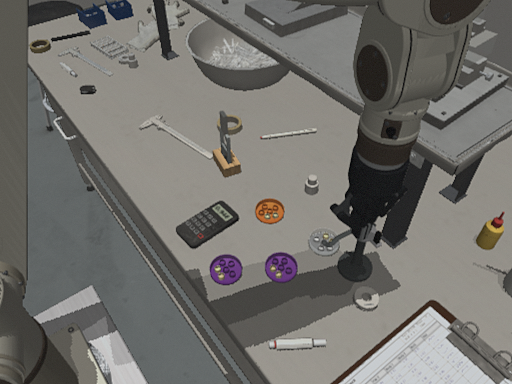

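```bash
python3 -c "
from h import *
T=np.load('pics/T2.npy')
print(onz('wrist',178,270,.154,T),onz('wrist',322,274,.143,T))
for P in [(.58,-.12,.154),(.484,-.107,.144)]: print(proj('wrist',P,T))
im=cv2.imread('pics/w2.png'); cv2.imwrite('pics/w2c.png',cv2.resize(im[180:330,130:350],None,fx=3.6,fy=3.6,interpolation=2))
"
```

```text
[ 0.57081502 -0.13251148  0.154     ] [ 0.4875355  -0.10889816  0.143     ]
(np.float64(167.75887099355404), np.float64(290.72682118110106))
(np.float64(328.37087622943983), np.float64(276.7090801599867))
```

View pics/w2c.png

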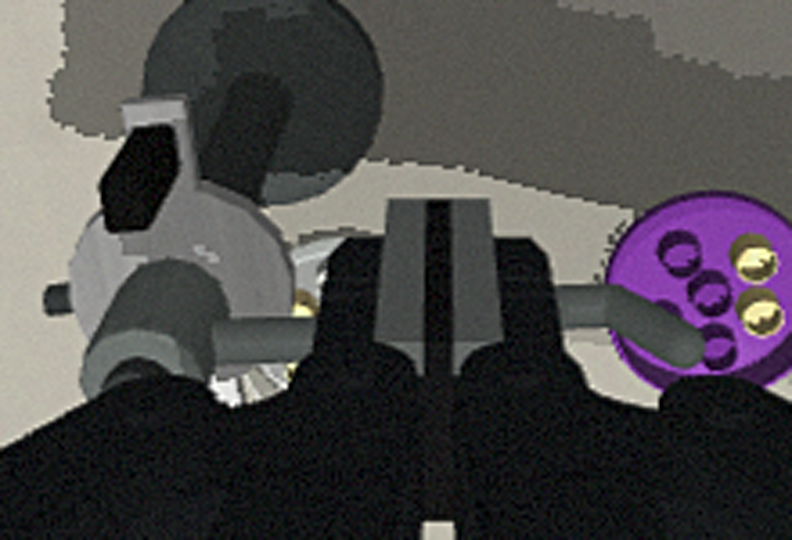

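Call:
arm_command:
  moves: [0.009,0,0,-0.01,0,0,1,0.009,0,0,-0.01,0,0,1,0.009,0,0,-0.01,0,0,1,0.009,0,0,0,0,0,1,0.009,0,0,0,0,0,1,0.006,0,0,0,0,0,1,0,0,0,0,0,0,1]

```text
clock: 4.63
eef_pos: [0.5241, -0.1474, 0.2938]
tool_rot: [-0.704, 0.048, 0.707, 0.046]
ft_force: [-0.5, -0.1, -0.2]
grip_width: 0.0002
```

```bash
python3 -c "
from h import *
to((.527,-.140,.297),3.01)
im=bot.camera('scene');cv2.imwrite('pics/s3.png',cv2.resize(im[150:320,280:430,::-1],None,fx=4,fy=3.5,interpolation=2))
"
```

```text
t 4.63 p [ 0.5241 -0.1474  0.2938] psi 3.008 x [-0.004 -0.003 -1.   ] j [-0.273  0.401 -0.068  1.106 -0.004 -1.71 ] F [-0.5  -0.09 -0.24] T [-0.023  0.056  0.058] w 0.0002
shift [-0.0032 -0.0077 -0.0019] rot [-0.002  0.004 -0.003]
```

View pics/s3.png

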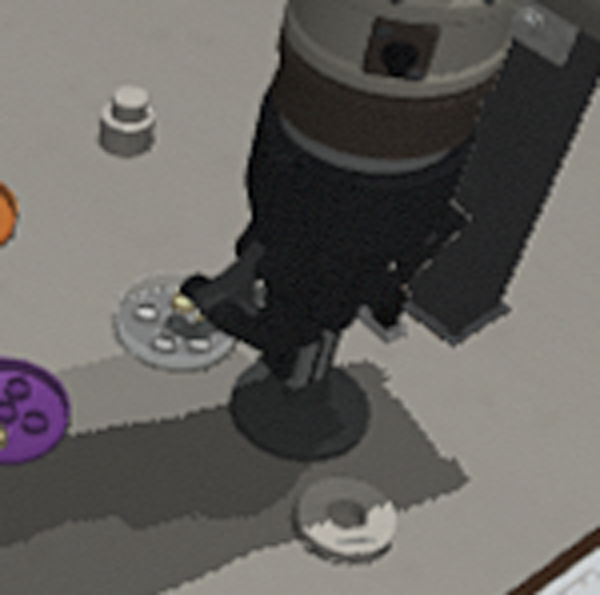

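Call:
arm_command:
  moves: [0,-0.005,0,0,0,0,1,0,-0.005,0,0,0,0,1,0,-0.005,0,0,0,0,1,0,-0.003,0.001,0,0,0,1,0,-0.003,0.001,0.06,0,0,1,0,-0.004,0.001,0.08,0,0,1,0,-0.004,0.001,0.08,0,0,1,0,-0.004,0.001,0.08,0,0,1,0,-0.004,0.001,0.08,0,0,1]

```text
clock: 5.43
eef_pos: [0.5263, -0.1082, 0.296]
tool_rot: [-0.682, 0.19, 0.682, 0.182]
ft_force: [-1.3, -2.5, -1.1]
grip_width: -0.0001
```

```bash
cat >> h.py <<'E'
AX=np.array([.579,-.1195,0])
def tq(ref=(0,0,0),tref=(0,0,0)):
    o,M=st(); F=np.array(o['ft_force'])-ref; T=np.array(o['ft_torque'])-tref
    r=np.array(o['eef_pos'])-AX
    print('r in tool frame',(M.T@r).round(4),'F tool',(M.T@F).round(2),'tau about axis if wrench at TCP',(np.cross(r,F)+T)[2].round(3),' simple 55mm',np.cross(r,F)[2].round(3))
E
python3 -c "
from h import *
tq()"
```

```text
t 5.43 p [ 0.5263 -0.1082  0.296 ] psi 2.61 x [-0.003 -0.011 -1.   ] j [-0.2    0.385 -0.086  1.101 -0.012 -1.239] F [-1.32 -2.52 -1.07] T [-0.444  0.168  0.019] w -0.0001
r in tool frame [-0.2959  0.0204  0.0503] F tool [ 1.11  2.83 -0.14] tau about axis if wrench at TCP 0.167  simple 55mm 0.148
```

Call:
arm_command:
  moves: [0,-0.004,0.001,0.08,0,0,1,0,-0.004,0.001,0.08,0,0,1,0,-0.004,0.001,0.08,0,0,1,0,-0.004,0.001,0.08,0,0,1,0,-0.003,0.001,0.06,0,0,1,0,-0.002,0,0.04,0,0,1]

```text
clock: 5.93
eef_pos: [0.5337, -0.0876, 0.296]
tool_rot: [-0.625, 0.339, 0.625, 0.323]
ft_force: [-2.0, -1.9, -0.8]
grip_width: -0.0003
```

```bash
python3 -c "
from h import *
tq()
im=bot.camera('scene');cv2.imwrite('pics/s4.png',cv2.resize(im[150:320,280:430,::-1],None,fx=4,fy=3.5,interpolation=2))
T,o=wristT();im=bot.camera('wrist');cv2.imwrite('pics/w4.png',im[:,:,::-1]);np.save('pics/T4.npy',T)
"
```

```text
t 5.93 p [ 0.5337 -0.0876  0.296 ] psi 2.167 x [-0.011 -0.019 -1.   ] j [-0.158  0.394 -0.072  1.112 -0.021 -0.753] F [-2.04 -1.86 -0.81] T [-0.168  0.446 -0.026] w -0.0003
r in tool frame [-0.2961  0.0254  0.0488] F tool [ 0.87  2.72 -0.38] tau about axis if wrench at TCP 0.124  simple 55mm 0.15
```

View pics/s4.png

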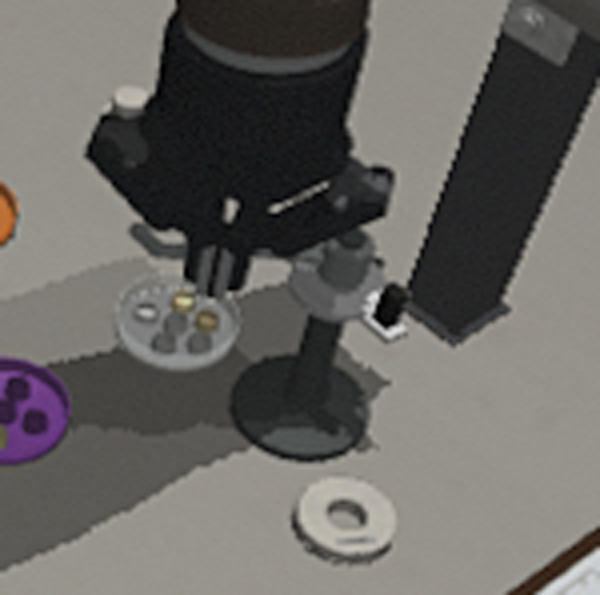

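View pics/w4.png

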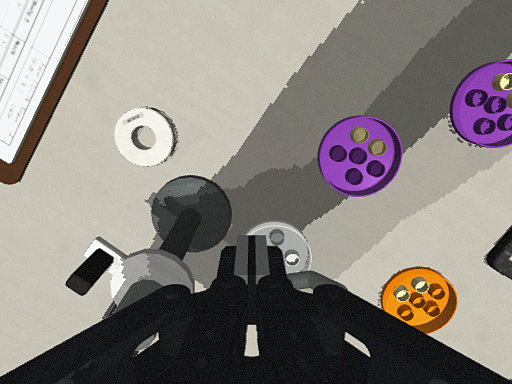

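Call:
arm_command:
  moves: [0,-0.004,0.001,0.03,0,0,1,0,-0.004,0.001,0.03,0,0,1,0,-0.004,0.001,0.03,0,0,1,0,-0.003,0.001,0.03,0,0,1]

```text
clock: 6.37
eef_pos: [0.5432, -0.0766, 0.2961]
tool_rot: [0.605, -0.377, -0.604, -0.358]
ft_force: [-1.7, -2.3, -0.9]
grip_width: -0.0003
```

```bash
python3 -c "
from h import *
tq()"
```

```text
t 6.37 p [ 0.5432 -0.0766  0.2961] psi 2.049 x [-0.013 -0.024 -1.   ] j [-0.134  0.409 -0.049  1.123 -0.025 -0.612] F [-1.68 -2.35 -0.95] T [-0.478  0.229 -0.006] w -0.0003
r in tool frame [-0.2965  0.0187  0.0501] F tool [ 1.02  2.55 -1.3 ] tau about axis if wrench at TCP 0.15  simple 55mm 0.156
```

Call:
arm_command:
  moves: [0,-0.002,0,0.03,0,0,1,0,-0.002,0,0.03,0,0,1,0,-0.002,0,0.02,0,0,1]

```text
clock: 6.62
eef_pos: [0.5474, -0.0734, 0.2959]
tool_rot: [-0.589, 0.401, 0.589, 0.381]
ft_force: [-2.0, -0.7, 0.8]
grip_width: -0.0002
```

```bash
python3 -c "
from h import *
tq()"
```

```text
t 6.62 p [ 0.5474 -0.0734  0.2959] psi 1.969 x [-0.016 -0.024 -1.   ] j [-0.127  0.417 -0.036  1.13  -0.026 -0.525] F [-2.01 -0.69  0.82] T [-0.015  0.469  0.005] w -0.0002
r in tool frame [-0.2964  0.0184  0.0501] F tool [-0.77  2.14  0.13] tau about axis if wrench at TCP 0.119  simple 55mm 0.114
```

Call:
arm_command:
  moves: [0,-0.0015,0,0.02,0,0,1,0,-0.0015,0,0.02,0,0,1]

```text
clock: 6.78
eef_pos: [0.5498, -0.0719, 0.296]
tool_rot: [-0.58, 0.414, 0.581, 0.393]
ft_force: [-1.8, -0.6, 0.6]
grip_width: 0.0001
```

```bash
python3 -c "
from h import *
tq()"
```

```text
t 6.78 p [ 0.5498 -0.0719  0.296 ] psi 1.928 x [-0.018 -0.024 -1.   ] j [-0.124  0.422 -0.029  1.135 -0.026 -0.481] F [-1.84 -0.61  0.58] T [ 0.037  0.523 -0.054] w 0.0001
r in tool frame [-0.2965  0.0181  0.0501] F tool [-0.53  1.95  0.06] tau about axis if wrench at TCP 0.052  simple 55mm 0.105
```

Call:
arm_command:
  moves: [0,-0.001,0,0.01,0,0,1,0,-0.001,0,0.01,0,0,1]

```text
clock: 6.95
eef_pos: [0.5516, -0.0709, 0.2959]
tool_rot: [-0.576, 0.42, 0.577, 0.399]
ft_force: [-2.7, 0.5, 0.2]
grip_width: 0.0001
```

Call:
arm_command:
  moves: [0,-0.0008,0,0.01,0,0,1]

```text
clock: 7.03
eef_pos: [0.5523, -0.0705, 0.2959]
tool_rot: [-0.574, 0.423, 0.575, 0.402]
ft_force: [-1.9, 0.6, 0.2]
grip_width: -0.0001
```

Call:
arm_command:
  moves: [0,-0.0008,0,0.01,0,0,1]

```text
clock: 7.12
eef_pos: [0.5531, -0.0701, 0.2959]
tool_rot: [-0.571, 0.426, 0.573, 0.405]
ft_force: [-2.5, 1.0, 0.0]
grip_width: 0.0003
```

```bash
python3 -c "
from h import *
tq()"
```

```text
t 7.12 p [ 0.5531 -0.0701  0.2959] psi 1.885 x [-0.019 -0.023 -1.   ] j [-0.12   0.428 -0.019  1.139 -0.025 -0.435] F [-2.54  1.05  0.01] T [0.213 0.492 0.009] w 0.0003
r in tool frame [-0.2965  0.0167  0.0504] F tool [0.02 2.09 1.78] tau about axis if wrench at TCP 0.108  simple 55mm 0.098
```

Call:
arm_command:
  moves: [0,-0.0007,0,0.01,0,0,1]

```text
clock: 7.2
eef_pos: [0.5538, -0.0697, 0.2959]
tool_rot: [-0.569, 0.429, 0.571, 0.408]
ft_force: [-2.8, 0.1, 0.4]
grip_width: 0.0
```

Call:
arm_command:
  moves: [0,-0.0007,0,0.01,0,0,1]

```text
clock: 7.28
eef_pos: [0.5544, -0.0694, 0.2959]
tool_rot: [-0.567, 0.432, 0.568, 0.411]
ft_force: [-2.9, 0.9, 1.0]
grip_width: -0.0002
```

Call:
arm_command:
  moves: [0,-0.0007,0,0,0,0,1]

```text
clock: 7.37
eef_pos: [0.555, -0.0692, 0.2959]
tool_rot: [-0.566, 0.432, 0.568, 0.412]
ft_force: [-3.2, 0.4, 1.8]
grip_width: -0.0001
```

```bash
python3 -c "
from h import *
tq()"
```

```text
t 7.37 p [ 0.555  -0.0692  0.2959] psi 1.863 x [-0.019 -0.022 -1.   ] j [-0.118  0.432 -0.013  1.142 -0.024 -0.41 ] F [-3.18  0.37  1.78] T [-0.013  0.685  0.026] w -0.0001
r in tool frame [-0.2964  0.0159  0.0506] F tool [-1.72  2.98  1.25] tau about axis if wrench at TCP 0.178  simple 55mm 0.151
```

Call:
arm_command:
  moves: [0,-0.0006,0,0,0,0,1]

```text
clock: 7.45
eef_pos: [0.5554, -0.069, 0.2959]
tool_rot: [-0.566, 0.432, 0.568, 0.411]
ft_force: [-4.5, 0.4, 1.7]
grip_width: 0.0003
```

Call:
arm_command:
  moves: [0,-0.0006,0,0,0,0,1]

```text
clock: 7.53
eef_pos: [0.5558, -0.0689, 0.2959]
tool_rot: [-0.566, 0.433, 0.569, 0.411]
ft_force: [-4.7, -0.6, 1.2]
grip_width: 0.0001
```

```bash
python3 -c "
from h import *
tq()"
```

```text
t 7.53 p [ 0.5558 -0.0689  0.2959] psi 1.863 x [-0.021 -0.022 -1.   ] j [-0.118  0.434 -0.01   1.145 -0.025 -0.409] F [-4.69 -0.64  1.17] T [-0.021  0.867  0.004] w 0.0001
r in tool frame [-0.2964  0.0156  0.0506] F tool [-1.05  4.71  0.72] tau about axis if wrench at TCP 0.256  simple 55mm 0.252
```

Call:
arm_command:
  moves: [0,-0.0008,0,0,0,0,1]

```text
clock: 7.62
eef_pos: [0.5562, -0.0688, 0.2958]
tool_rot: [-0.566, 0.433, 0.569, 0.411]
ft_force: [-5.5, 0.5, 2.4]
grip_width: 0.0
```

```bash
python3 -c "
from h import *
tq()"
```

```text
t 7.62 p [ 0.5562 -0.0688  0.2958] psi 1.863 x [-0.022 -0.023 -1.   ] j [-0.117  0.435 -0.008  1.146 -0.025 -0.409] F [-5.48  0.46  2.42] T [ 0.021  0.961 -0.031] w 0.0
r in tool frame [-0.2963  0.0154  0.0506] F tool [-2.31  5.18  1.98] tau about axis if wrench at TCP 0.236  simple 55mm 0.267
```

Call:
arm_command:
  moves: [0,-0.001,0,0,0,0,1]

```text
clock: 7.7
eef_pos: [0.5568, -0.0686, 0.2958]
tool_rot: [-0.565, 0.433, 0.569, 0.411]
ft_force: [-6.1, -1.0, 2.4]
grip_width: -0.0002
```

```bash
python3 -c "
from h import *
tq()"
```

```text
t 7.7 p [ 0.5568 -0.0686  0.2958] psi 1.862 x [-0.023 -0.023 -0.999] j [-0.117  0.437 -0.006  1.149 -0.025 -0.408] F [-6.12 -0.98  2.44] T [ 0.01   1.198 -0.006] w -0.0002
r in tool frame [-0.2963  0.0152  0.0506] F tool [-2.28  6.21  0.79] tau about axis if wrench at TCP 0.327  simple 55mm 0.333
```

Call:
arm_command:
  moves: [0,-0.0012,0,0,0,0,1]

```text
clock: 7.78
eef_pos: [0.5574, -0.0684, 0.2958]
tool_rot: [-0.565, 0.434, 0.569, 0.41]
ft_force: [-6.2, -1.1, 4.3]
grip_width: -0.0003
```

```bash
python3 -c "
from h import *
tq()"
```

```text
t 7.78 p [ 0.5574 -0.0684  0.2958] psi 1.862 x [-0.025 -0.023 -0.999] j [-0.116  0.439 -0.003  1.151 -0.026 -0.407] F [-6.16 -1.08  4.35] T [-0.079  1.224 -0.063] w -0.0003
r in tool frame [-0.2963  0.0151  0.0507] F tool [-4.16  6.34  0.67] tau about axis if wrench at TCP 0.276  simple 55mm 0.338
```

Call:
arm_command:
  moves: [0,-0.0014,0,0,0,0,1]

```text
clock: 7.87
eef_pos: [0.5581, -0.0682, 0.2958]
tool_rot: [-0.564, 0.435, 0.57, 0.41]
ft_force: [-6.9, 0.1, 4.0]
grip_width: -0.0001
```

```bash
python3 -c "
from h import *
tq()"
```

```text
t 7.87 p [ 0.5581 -0.0682  0.2958] psi 1.862 x [-0.027 -0.024 -0.999] j [-0.115  0.441  0.     1.154 -0.027 -0.406] F [-6.92  0.11  4.03] T [-0.153  1.401  0.004] w -0.0001
r in tool frame [-0.2962  0.0151  0.0507] F tool [-3.84  6.72  2.03] tau about axis if wrench at TCP 0.357  simple 55mm 0.353
```

Call:
arm_command:
  moves: [0,-0.0018,0,0,0,0,1]

```text
clock: 7.95
eef_pos: [0.5589, -0.0679, 0.2957]
tool_rot: [-0.564, 0.436, 0.57, 0.409]
ft_force: [-7.2, -1.6, 4.5]
grip_width: -0.0002
```

```bash
python3 -c "
from h import *
tq()"
```

```text
t 7.95 p [ 0.5589 -0.0679  0.2957] psi 1.862 x [-0.03  -0.025 -0.999] j [-0.114  0.443  0.004  1.159 -0.028 -0.405] F [-7.23 -1.58  4.49] T [-0.157  1.563 -0.062] w -0.0002
r in tool frame [-0.2962  0.0151  0.0507] F tool [-4.23  7.53  0.49] tau about axis if wrench at TCP 0.343  simple 55mm 0.404
```

Call:
arm_command:
  moves: [0,-0.0024,0,0,0,0,1]

```text
clock: 8.03
eef_pos: [0.56, -0.0676, 0.2957]
tool_rot: [-0.563, 0.437, 0.571, 0.408]
ft_force: [-9.5, -0.7, 6.6]
grip_width: 0.0003
```

```bash
python3 -c "
from h import *
tq()"
```

```text
t 8.03 p [ 0.56   -0.0676  0.2957] psi 1.861 x [-0.034 -0.026 -0.999] j [-0.113  0.447  0.01   1.164 -0.029 -0.403] F [-9.49 -0.75  6.57] T [-0.255  1.823 -0.044] w 0.0003
r in tool frame [-0.2961  0.0151  0.0507] F tool [-6.22  9.56  1.9 ] tau about axis if wrench at TCP 0.463  simple 55mm 0.507
```

Call:
arm_command:
  moves: [0,0.002,0,0,0,0,1,0,0.004,0,0,0,0,1,0,0.008,0,0,0,0,1,0,0.015,0,0,0,0,1,0,0.015,0,0,0,0,1,0,0.015,0,0,0.01,0,1,-0.01,0.015,0,0,0.01,0,1,-0.02,0.015,0,0,0.01,-0.01,1,-0.02,0,0,0,0,-0.01,-1,-0.02,0,0,0,0,0,-1,-0.015,0,0,0,0,0,-1,0,0,0,0,0,0,-1]

```text
clock: 9.03
eef_pos: [0.4727, -0.0916, 0.3876]
tool_rot: [0.582, -0.434, -0.551, -0.411]
ft_force: [-0.2, 0.5, 0.3]
grip_width: 0.0481
```

```bash
python3 -c "
from h import *
st()
im=bot.camera('scene');cv2.imwrite('pics/s5.png',cv2.resize(im[170:300,290:420,::-1],None,fx=4.5,fy=4.5,interpolation=2)); cv2.imwrite('pics/s5f.png',im[:,:,::-1])
im=bot.camera('top');cv2.imwrite('pics/t5f.png',im[:,:,::-1]);cv2.imwrite('pics/t5.png',cv2.resize(im[115:205,265:365,::-1],None,fx=6,fy=6,interpolation=2))
T,o=wristT();im=bot.camera('wrist');cv2.imwrite('pics/w5.png',im[:,:,::-1]);np.save('pics/T5.npy',T)
"
```

```text
t 9.03 p [ 0.4727 -0.0916  0.3876] psi 1.86 x [ 0.017 -0.052 -0.998] j [-0.178  0.201 -0.092  1.252 -0.048 -0.468] F [-0.23  0.55  0.32] T [ 0.026 -0.021  0.002] w 0.0481
```

View pics/s5.png

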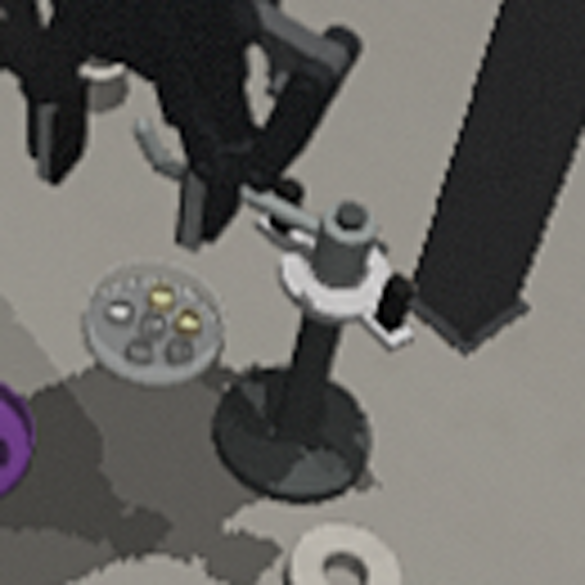

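View pics/t5.png

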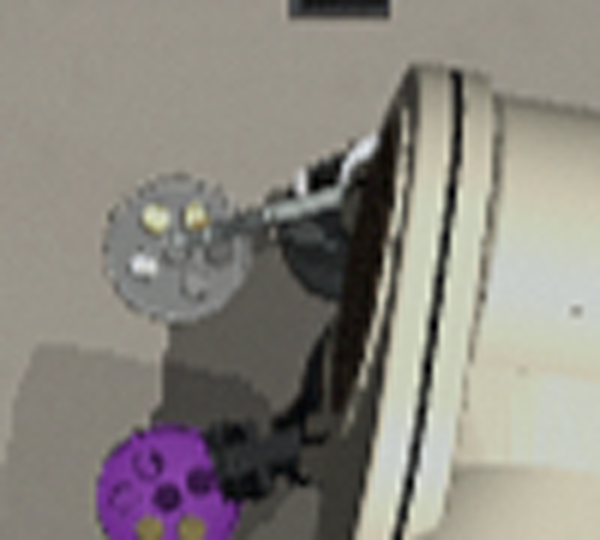

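View pics/w5.png

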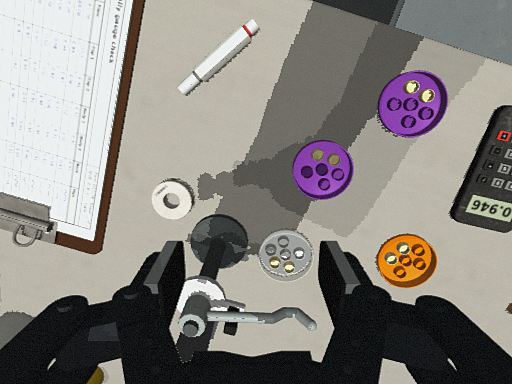

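```bash
python3 -c "
from h import *
im=cv2.imread('pics/w5.png'); cv2.imwrite('pics/w5c.png',cv2.resize(im[270:350,170:330],None,fx=5,fy=5,interpolation=2))
im=cv2.imread('pics/t5f.png'); cv2.imwrite('pics/t5c.png',cv2.resize(im[135:175,280:330],None,fx=14,fy=14,interpolation=2))
"
```

```text
(no output)
```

View pics/w5c.png

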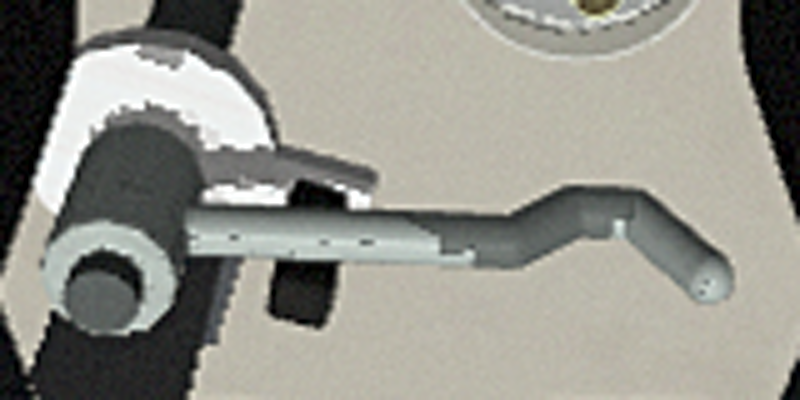

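View pics/t5c.png

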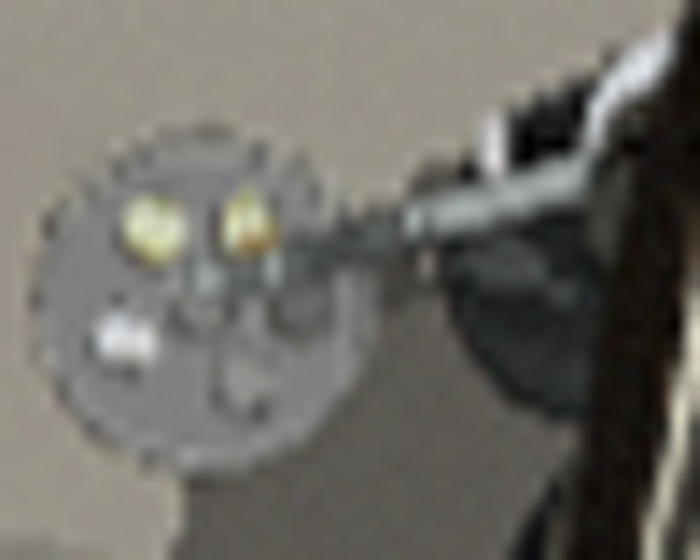

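```bash
python3 -c "
from h import *
T=np.load('pics/T5.npy')
q=lambda x,y:(170+x/5-.4,270+y/5-.4)
hub=onz('wrist',*q(112,278),.154,T);tip=onz('wrist',*q(712,283),.145,T);sad=onz('wrist',*q(600,207),.130,T)
b1=onz('wrist',*q(200,235),.136,T);b2=onz('wrist',*q(470,240),.136,T)
print(hub,tip,sad,b1,b2)
for a,b in [(hub,tip),(hub,sad),(b1,b2)]:
  d=b-a; print(np.arctan2(d[1],d[0]),np.hypot(d[0],d[1]))
p=lambda x,y:(280+x/14-.46,135+y/14-.46)
print('top tip',onz('top',*p(205,283),.143),'dip',onz('top',*p(335,240),.128),'b',onz('top',*p(420,218),.136),onz('top',*p(560,185),.136))
for zz,(x,y) in [(.143,(140,122)),(.13,(180,170)),(.154,(350,212))]:
  print('scene',onz('scene',290+x/4.5-.4,170+y/4.5-.4,zz))
d=onz('wrist',285,253,.006,T);print('dish',d)
"
```

```text
[ 0.57556201 -0.11909252  0.154     ] [ 0.55416286 -0.03122478  0.145     ] [ 0.55729636 -0.04719619  0.13      ] [ 0.57873441 -0.1078714   0.136     ] [ 0.56557817 -0.0665224   0.136     ]
1.809684101175005 0.09043595990875675
1.8195880966905602 0.07418029353770682
1.8788433707086343 0.04339155192463281
top tip [ 0.55685339 -0.03209777  0.143     ] dip [ 0.56641857 -0.05535813  0.128     ] b [ 0.56877354 -0.06906242  0.136     ] [ 0.57423189 -0.09279565  0.136     ]
scene [ 0.55743288 -0.02792668  0.143     ]
scene [ 0.56139571 -0.04947869  0.13      ]
scene [ 0.58127701 -0.11871527  0.154     ]
dish [ 0.57025888 -0.04091062  0.006     ]
```

```bash
python3 -c "
from h import *
to((.548,.276,.40),2.945)"
```

```text
t 9.18 p [ 0.4719 -0.0914  0.3837] psi 1.861 x [ 0.009 -0.051 -0.999] j [-0.178  0.205 -0.097  1.251 -0.048 -0.468] F [ 0.05  0.07 -0.14] T [ 0.003 -0.01  -0.001] w 0.07
shift [-0.0342 -0.1777  0.329 ] rot [-1.084 -0.043 -0.033]
```

Call:
arm_command:
  moves: [-0.003,-0.008,0.014,0,0,0,-1,-0.003,-0.016,0.029,0,0,0,-1,-0.003,-0.016,0.029,0,0,0,-1,-0.003,-0.016,0.029,0,0,0,-1,-0.003,-0.016,0.029,0,0,0,-1,-0.003,-0.016,0.029,0,0,0,-1,-0.003,-0.016,0.029,0,0,0,-1,-0.003,-0.016,0.029,0,0,0,-1,-0.003,-0.016,0.029,0,0,0,-1,-0.003,-0.016,0.029,0,0,0,-1,0,-0.016,0.029,0,0,0,-1,0,-0.008,0.014,0,0,0,-1]

```text
clock: 10.18
eef_pos: [0.552, 0.2763, 0.3716]
tool_rot: [0.572, -0.446, -0.558, -0.405]
ft_force: [0.3, -0.3, -0.1]
grip_width: 0.0854
```

Call:
arm_command:
  moves: [0,0,0,-0.11,-0.004,-0.003,-1,0,0,0,-0.11,-0.004,-0.003,-1,0,0,0,-0.11,-0.004,-0.003,-1,0,0,0,-0.11,-0.004,-0.003,-1,0,0,0,-0.11,-0.004,-0.003,-1,0,0,0,-0.11,-0.004,-0.003,-1,0,0,0,-0.11,-0.004,-0.003,-1,0,0,0,-0.11,-0.004,-0.003,-1,0,0,0,-0.1,-0.004,-0.003,-1,0,0,0,-0.06,0,0,-1,0,0,0,0,0,0,-1]

```text
clock: 11.1
eef_pos: [0.55, 0.2839, 0.3413]
tool_rot: [-0.683, 0.078, 0.724, 0.053]
ft_force: [-0.0, 0.6, -0.1]
grip_width: 0.0856
```

```bash
python3 -c "
from h import *
to((.548,.276,.40),2.945)
T,o=wristT();im=bot.camera('wrist');cv2.imwrite('pics/w6.png',im[:,:,::-1]);np.save('pics/T6.npy',T)
print(proj('wrist',(.548,.276,.157),T))
"
```

```text
t 11.1 p [0.55   0.2839 0.3413] psi 2.954 x [-0.06  -0.03  -0.998] j [ 4.760e-01  5.400e-01  2.840e-01  1.382e+00  1.000e-03 -9.080e-01] F [-0.04  0.61 -0.12] T [ 0.049 -0.047  0.014] w 0.0856
shift [-0.0582  0.0105  0.0036] rot [ 0.01   0.053 -0.041]
(np.float64(230.2964594629471), np.float64(240.2646854916866))
```

View pics/w6.png

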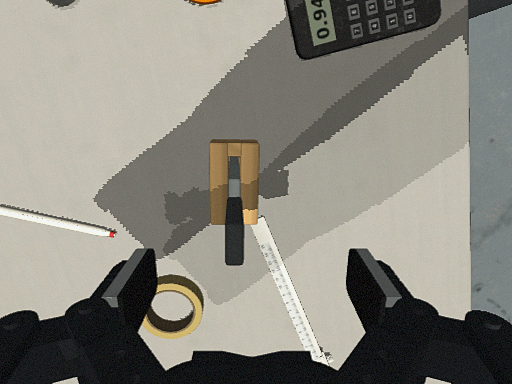

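```bash
python3 -c "
from h import *
T=np.load('pics/T6.npy')
C=[onz('wrist',u,v,.03,T) for u,v in [(209.5,141),(258.5,141),(258.5,223),(210,223)]]
for c in C: print(c.round(4))
print('ctr',np.mean(C,0)); 
for i,j in [(0,3),(1,2)]:
  d=C[j]-C[i]; print('len',np.linalg.norm(d),'ang',np.arctan2(d[1],d[0]))
print('tabtop',onz('wrist',234.5,250,.157,T),onz('wrist',234.5,263,.157,T))
im=cv2.imread('pics/w6.png'); cv2.imwrite('pics/w6c.png',cv2.resize(im[130:280,190:280],None,fx=4,fy=4,interpolation=2))
"
```

```text
[0.5591 0.2367 0.03  ]
[0.5177 0.2449 0.03  ]
[0.5315 0.3194 0.03  ]
[0.5753 0.3101 0.03  ]
ctr [0.5458892  0.27777516 0.03      ]
len 0.07513485956695325 ang 1.3542086433155895
len 0.07575779045304103 ang 1.387011085633986
tabtop [0.54698281 0.28184902 0.157     ] [0.54849283 0.28918828 0.157     ]
```

View pics/w6c.png

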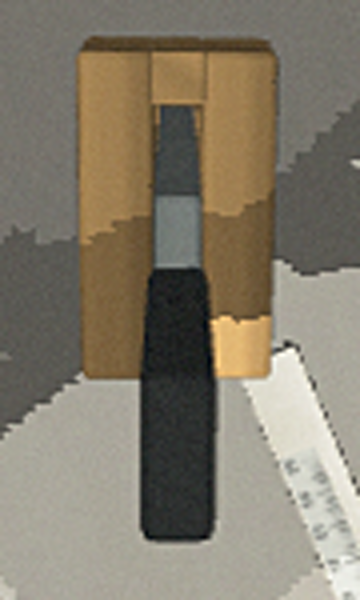

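Call:
arm_command:
  moves: [0,0.002,0.001,0.003,0.018,-0.014,-1,0,0.002,0.001,0.003,0.018,-0.014,-1,0,0.002,0.001,0.003,0.018,-0.014,-1,0,0,0,0,0,0,-1]

```text
clock: 11.48
eef_pos: [0.5454, 0.2784, 0.3354]
tool_rot: [-0.702, 0.073, 0.705, 0.072]
ft_force: [0.1, -0.1, 0.6]
grip_width: 0.0851
```

```bash
python3 -c "
from h import *
to((.546,.277,.299),2.941)
T,o=wristT();im=bot.camera('wrist');cv2.imwrite('pics/w7.png',im[:,:,::-1]);np.save('pics/T7.npy',T)
im=cv2.imread('pics/w7.png'); cv2.imwrite('pics/w7c.png',cv2.resize(im[130:300,190:310],None,fx=4,fy=4,interpolation=2))
"
```

```text
t 11.48 p [0.5454 0.2784 0.3354] psi 2.936 x [-0.004 -0.002 -1.   ] j [ 0.472  0.501  0.204  1.279  0.    -0.893] F [ 0.09 -0.1   0.59] T [ 0.012  0.052 -0.048] w 0.0851
shift [ 0.0364  0.0011 -0.001 ] rot [-0.005  0.004 -0.003]
```

View pics/w7c.png

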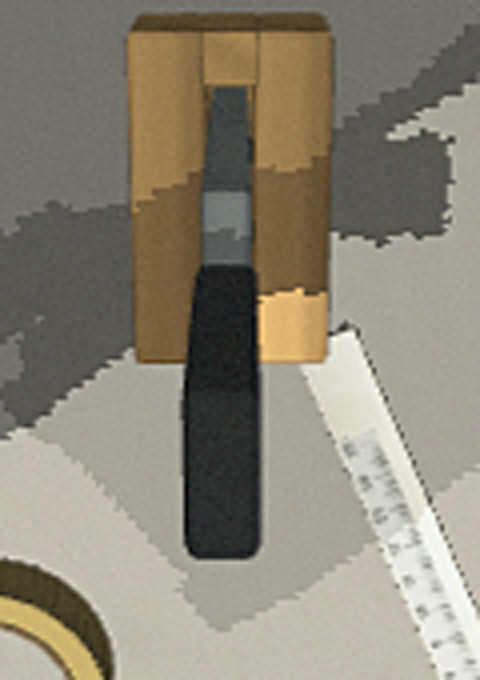

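```bash
python3 -c "
from h import *
T=np.load('pics/T7.npy')
p=onz('wrist',245.1,247.6,.157,T); print(p)
o,M=st(); print(M.T@(p-o['eef_pos']))
C=[onz('wrist',190+x/4-.4,130+y/4-.4,.03,T) for x,y in [(128,32),(331,30),(328,362),(136,362)]]; print(np.mean(C,0))
"
```

```text
[0.54635947 0.27818325 0.157     ]
t 11.53 p [0.5454 0.2785 0.3352] psi 2.937 x [-0.005 -0.003 -1.   ] j [ 0.472  0.501  0.205  1.281  0.    -0.894] F [ 0.25 -0.02 -0.05] T [-0.028  0.021  0.097] w 0.0851
[ 0.17818461 -0.0005659  -0.00181007]
[0.54638116 0.27873061 0.03      ]
```

Call:
arm_command:
  moves: [0.007,0,-0.001,0,0.002,0,-1,0.007,0,-0.001,0,0.002,0,-1,0.007,0,0,0,0,0,-1,0.007,0,0,0,0,0,-1,0.006,0,0,0,0,0,-1,0.003,0,0,0,0,0,-1,0,0,0,0,0,0,-1]

```text
clock: 12.12
eef_pos: [0.5474, 0.2781, 0.2914]
tool_rot: [-0.701, 0.075, 0.705, 0.071]
ft_force: [-0.1, 0.2, 0.2]
grip_width: 0.0849
```

```bash
python3 -c "
from h import *
to((.546,.278,.299),2.941)
T,o=wristT();im=bot.camera('wrist');cv2.imwrite('pics/w8.png',im[:,:,::-1])
"
```

```text
t 12.12 p [0.5474 0.2781 0.2914] psi 2.935 x [-0.006 -0.006 -1.   ] j [ 0.471  0.534  0.142  1.186 -0.003 -0.893] F [-0.08  0.23  0.17] T [-0.057  0.031  0.02 ] w 0.0849
shift [-0.0076  0.0004  0.0014] rot [-0.006  0.005 -0.007]
```

View pics/w8.png

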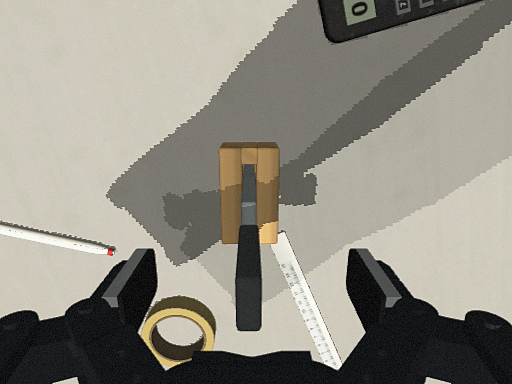

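Call:
arm_command:
  moves: [-0.005,0,0,-0.003,0.003,-0.004,-1,-0.005,0,0,-0.003,0.003,-0.004,-1,0,0,0,0,0,0,-1]

```text
clock: 12.42
eef_pos: [0.5477, 0.2783, 0.3027]
tool_rot: [0.704, -0.07, -0.703, -0.071]
ft_force: [-0.2, -0.3, -0.1]
grip_width: 0.0855
```

```bash
python3 -c "
from h import *
to((.546,.278,.299),2.941)
"
```

```text
t 12.42 p [0.5477 0.2783 0.3027] psi 2.941 x [ 0.002  0.001 -1.   ] j [ 0.47   0.522  0.152  1.198  0.    -0.9  ] F [-0.16 -0.33 -0.07] T [ 0.018  0.027 -0.018] w 0.0855
shift [0.0037 0.0006 0.0016] rot [ 0.    -0.002  0.002]
```

Call:
arm_command:
  moves: [0.002,0,0.001,0,0,0,-1,0,0,0,0,0,0,1,0,0,0,0,0,0,1,0,0,0,0,0,0,1,0,0,0,0,0,0,1,0,0,0,0,0,0,1,0,0,0,0,0,0,1,0,0,0,0,0,0,1,0,0,0,0,0,0,1]

```text
clock: 13.17
eef_pos: [0.547, 0.2788, 0.3034]
tool_rot: [0.706, -0.069, -0.701, -0.072]
ft_force: [-0.2, -0.6, 0.2]
grip_width: 0.0086
```

```bash
python3 -c "
from h import *
to((.546,.278,.299),2.941)
"
```

```text
t 13.17 p [0.547  0.2788 0.3034] psi 2.941 x [ 0.007  0.004 -1.   ] j [ 0.471  0.518  0.148  1.192  0.    -0.899] F [-0.19 -0.62  0.23] T [-0.007  0.069  0.039] w 0.0086
shift [0.0044 0.001  0.0009] rot [ 0.    -0.006  0.005]
```

Call:
arm_command:
  moves: [-0.005,0,0,0,0,0,1,-0.008,0,0,0,0,0,1,-0.01,0,0,0,0,0,1,-0.012,0,0,0,0,0,1,-0.012,0,0,0,0,0,1,-0.012,0,0,0,0,0,1,-0.01,0,0,0,0,0,1,0,0,0,0,0,0,1]

```text
clock: 13.83
eef_pos: [0.5463, 0.2781, 0.377]
tool_rot: [0.705, -0.07, -0.703, -0.071]
ft_force: [1.2, -0.4, -0.8]
grip_width: 0.0089
```

```bash
python3 -c "
from h import *
to((.54,.10,.375),1.845)
im=bot.camera('scene');cv2.imwrite('pics/s9.png',im[:,:,::-1])
"
```

```text
t 13.83 p [0.5463 0.2781 0.377 ] psi 2.941 x [ 0.003  0.002 -1.   ] j [ 0.471  0.478  0.278  1.367  0.    -0.899] F [ 1.18 -0.39 -0.78] T [ 0.007 -0.07  -0.012] w 0.0089
shift [ 0.0017  0.1758 -0.0293] rot [ 1.096e+00 -1.000e-03  3.000e-03]
```

View pics/s9.png

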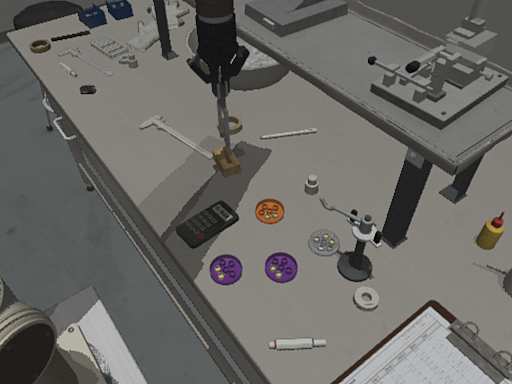

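```bash
python3 -c "
from h import *
im=bot.camera('top')[:,:,::-1];cv2.imwrite('pics/t9.png',im)
cv2.imwrite('pics/t9c.png',cv2.resize(im[125:185,280:345],None,fx=10,fy=10,interpolation=2))
im=cv2.imread('pics/s9.png');cv2.imwrite('pics/s9c.png',cv2.resize(im[190:260,310:390],None,fx=8,fy=8,interpolation=2))
"
```

```text
(no output)
```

View pics/t9c.png

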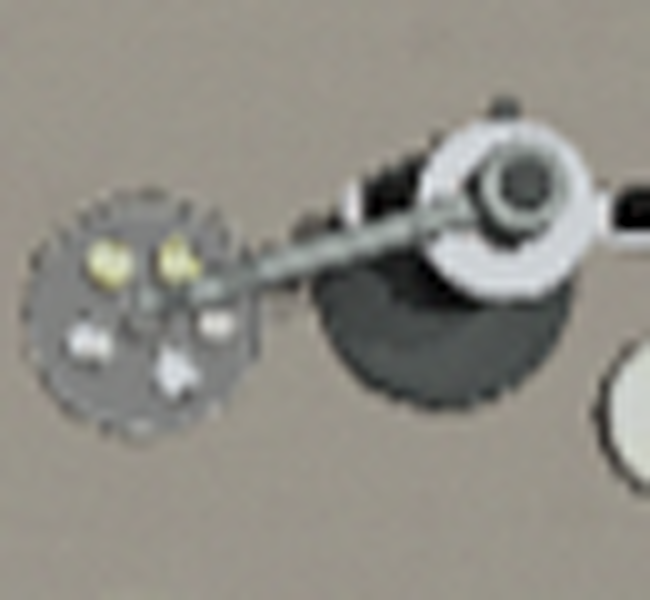

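View pics/s9c.png

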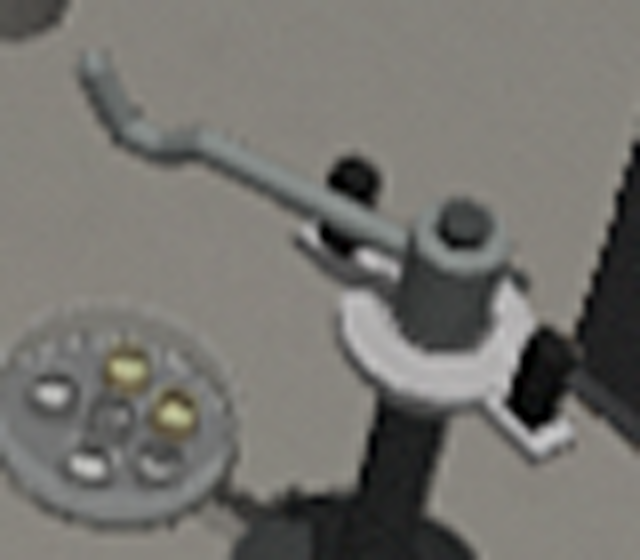

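```bash
python3 -c "
from h import *
t=lambda x,y:(280+x/10-.45,125+y/10-.45); s=lambda x,y:(310+x/8-.44,190+y/8-.44)
f=lambda a:np.round(a,4)
ht=onz('top',*t(523,183),.154);hs=onz('scene',*s(464,225),.154)
b=[onz('top',*t(x,y),.136) for x,y in [(450,212),(270,268)]]
bs=[onz('scene',*s(x,y),.136) for x,y in [(400,235),(205,143)]]
tt=onz('top',*t(147,302),.145); ts=onz('scene',*s(92,62),.144)
ds=onz('scene',*s(160,140),.128)
print('hub',f(ht),f(hs));print('bar',f(b),f(bs));print('tip',f(tt),f(ts),tri('top',t(147,302),'scene',s(92,62)));print('dip',f(ds))
for a,c in [(b[0],b[1]),(bs[0],bs[1]),(ht,tt),(hs,ts)]: d=c-a;print(np.arctan2(d[1],d[0]),np.hypot(*d[:2]))
"
```

```text
hub [ 0.5825 -0.1194  0.154 ] [ 0.5799 -0.1204  0.154 ]
bar [[ 0.5789 -0.1047  0.136 ]
 [ 0.5659 -0.0619  0.136 ]] [[ 0.5803 -0.1052  0.136 ]
 [ 0.5651 -0.0592  0.136 ]]
tip [ 0.5566 -0.0321  0.145 ] [ 0.5562 -0.0301  0.144 ] (array([ 0.55577112, -0.03153067,  0.14564352]), np.float64(0.0017180633571705587))
dip [ 0.5633 -0.0477  0.128 ]
1.867509147820398 0.04471944809109615
1.8901629095792933 0.0484348517858364
1.8597951166615143 0.09103115602798041
1.8271927761227953 0.09343662508220277
```

Call:
arm_command:
  moves: [0,0.01,-0.002,0,0,0,1,0,0.019,-0.004,0,0,0,1,-0.001,0.019,-0.004,0,0,0,1,-0.001,0.019,-0.004,0,0,0,1,-0.001,0.019,-0.004,0,0,0,1,-0.001,0.019,-0.004,0,0,0,1,-0.001,0.019,-0.004,0,0,0,1,-0.001,0.019,-0.004,0,0,0,1,-0.001,0.019,-0.004,0,0,0,1,-0.001,0.019,-0.004,0,0,0,1,-0.001,0.019,-0.004,0,0,0,1,-0.001,0.015,-0.003,0,0,0,1,0,0.008,-0.002,0,0,0,1]

```text
clock: 15.02
eef_pos: [0.5414, 0.0338, 0.3725]
tool_rot: [-0.695, 0.074, 0.712, 0.066]
ft_force: [-0.2, 0.7, -2.5]
grip_width: 0.0086
```

Call:
arm_command:
  moves: [-0.002,0,0,0.06,0,0,1,-0.002,0,0,0.1,0,0,1,-0.002,0,0,0.1,0,0,1,-0.002,0,0,0.1,0,0,1,-0.002,0,0,0.1,0,0,1,-0.002,0,0,0.1,0,0,1,-0.002,0,0,0.1,0,0,1,-0.002,0,0,0.1,0,0,1,-0.002,0,0,0.1,0,0,1,-0.002,0,0,0.1,0,0,1,0,0,0,0.05,0,0,1,0,0,0,0,0,0,1]

```text
clock: 16.02
eef_pos: [0.5371, 0.0278, 0.3839]
tool_rot: [-0.559, 0.43, 0.581, 0.406]
ft_force: [0.7, -0.9, -1.6]
grip_width: 0.0091
```

```bash
python3 -c "
from h import *
to((.546,.0017,.359),1.86)
im=bot.camera('scene')[:,:,::-1];cv2.imwrite('pics/s10.png',im);cv2.imwrite('pics/s10c.png',cv2.resize(im[100:280,240:400],None,fx=4,fy=3.3,interpolation=2))
T,o=wristT();im=bot.camera('wrist');cv2.imwrite('pics/w10.png',im[:,:,::-1]);np.save('pics/T10.npy',T)
"
```

```text
t 16.02 p [0.5371 0.0278 0.3839] psi 1.877 x [-0.045 -0.01  -0.999] j [ 0.053  0.346  0.095  1.365 -0.007 -0.252] F [ 0.7  -0.88 -1.61] T [ 0.062 -0.037  0.028] w 0.0091
shift [ 0.0247 -0.0018 -0.0277] rot [ 0.017  0.004 -0.046]
```

View pics/s10c.png

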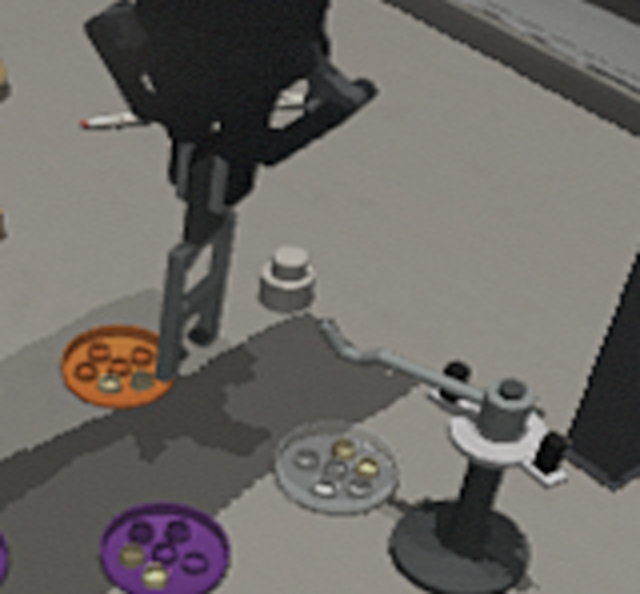

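View pics/w10.png

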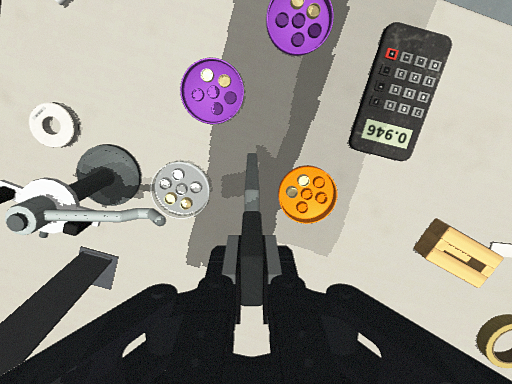

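Call:
arm_command:
  moves: [0.006,0,0,0.004,0,-0.012,1,0.006,0,0,0.004,0.001,-0.012,1,0.005,0,0,0.004,0.001,-0.012,1,0.003,0,0,0.004,0.001,-0.008,1,0,0,0,0,0,0,1]

```text
clock: 16.53
eef_pos: [0.5359, 0.0275, 0.362]
tool_rot: [-0.568, 0.42, 0.57, 0.42]
ft_force: [-0.1, -0.3, -1.2]
grip_width: 0.0091
```

```bash
python3 -c "
from h import *
to((.546,.0017,.359),1.86)
T,o=wristT();im=bot.camera('wrist');cv2.imwrite('pics/w11.png',im[:,:,::-1]);np.save('pics/T11.npy',T)
im=bot.camera('scene')[:,:,::-1];cv2.imwrite('pics/s11.png',im);cv2.imwrite('pics/s11c.png',cv2.resize(im[100:280,240:400],None,fx=4,fy=3.3,interpolation=2))
P=o['eef_pos']; print('eye z',P[2]-.2054)
"
```

```text
t 16.53 p [0.5359 0.0275 0.362 ] psi 1.869 x [-0.003  0.001 -1.   ] j [ 5.10e-02  3.35e-01  2.20e-02  1.26e+00  1.00e-03 -2.47e-01] F [-0.11 -0.28 -1.22] T [-0.01   0.034  0.018] w 0.0091
shift [ 0.0029 -0.002  -0.0277] rot [ 0.009  0.002 -0.002]
eye z 0.15658977174071945
```

View pics/w11.png

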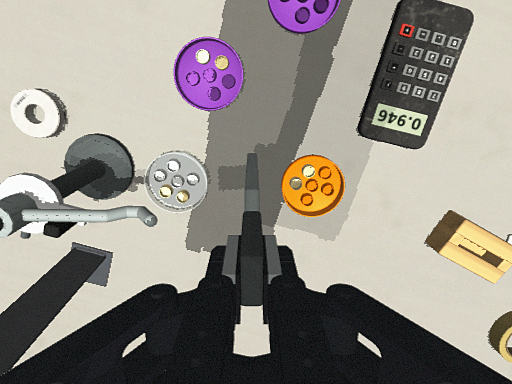

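View pics/s11c.png

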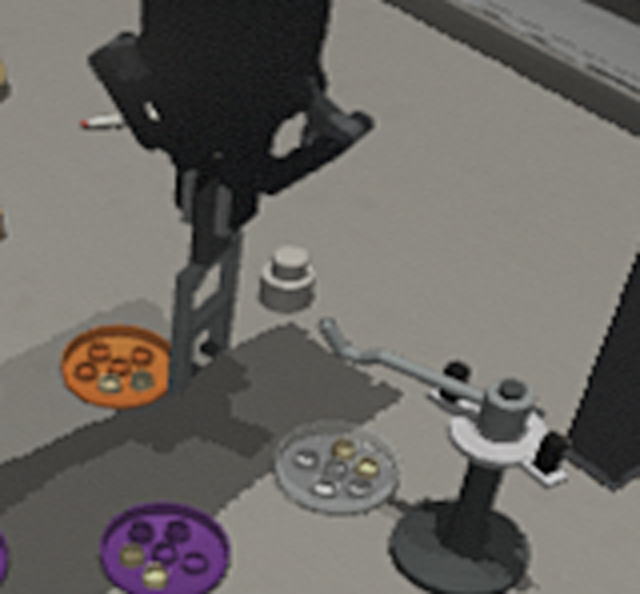

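```bash
python3 -c "
from h import *
T=np.load('pics/T11.npy'); o,M=st()
for u,v,z in [(151,216,.145),(118,213,.136),(40,215,.136)]:
  p=onz('wrist',u,v,z,T); print(p.round(4),(M.T@(p-o['eef_pos'])).round(4))
s=np.array([.560,-.0463,.132]);print((M.T@(s-o['eef_pos'])).round(4))
im=cv2.imread('pics/w11.png'); cv2.imwrite('pics/w11c.png',cv2.resize(im[140:320,0:290],None,fx=2.7,fy=2.7,interpolation=2))
im=cv2.imread('pics/s11.png'); cv2.imwrite('pics/s11d.png',cv2.resize(im[150:230,270:340],None,fx=8,fy=7,interpolation=2))
"
```

```text
t 16.63 p [0.5362 0.0276 0.3626] psi 1.869 x [-0.002  0.001 -1.   ] j [ 5.100e-02  3.350e-01  2.400e-02  1.261e+00  1.000e-03 -2.470e-01] F [-0.64 -0.13 -1.98] T [-0.008 -0.019  0.002] w 0.0091
[ 0.5508 -0.031   0.145 ] [ 0.2175  0.0028 -0.0607]
[ 0.5593 -0.0534  0.136 ] [ 0.2265  0.0013 -0.0846]
[ 0.5753 -0.101   0.136 ] [ 0.2264 -0.     -0.1348]
[ 0.2305 -0.0015 -0.078 ]
```

View pics/w11c.png

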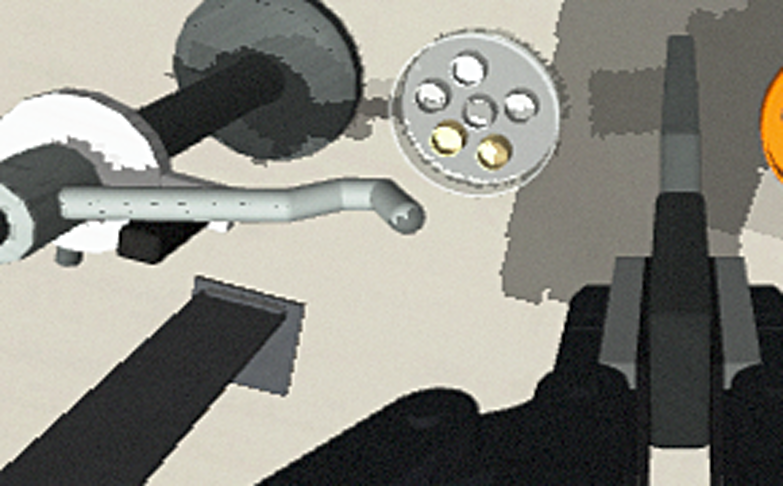

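View pics/s11d.png

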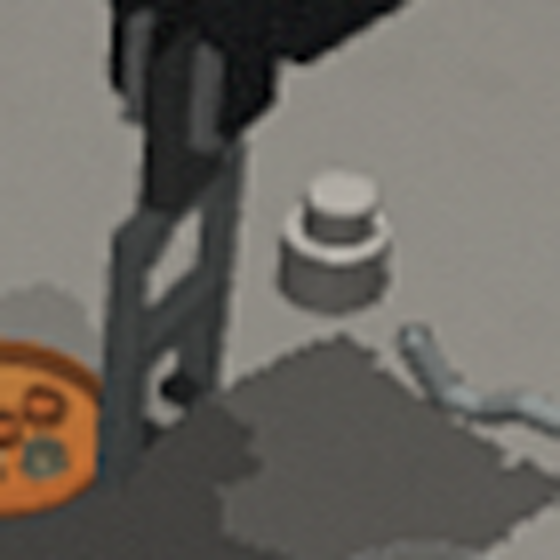

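Call:
arm_command:
  moves: [0.002,0,-0.004,0.005,0,0,1,0.001,0,-0.006,0.004,0,0,1,0,0,-0.006,0,0,0,1,0,0,-0.006,0,0,0,1,0,0,-0.006,0,0,0,1,0,0,-0.006,0,0,0,1,0,0,-0.006,0,0,0,1,0,0,-0.004,0,0,0,1,0,0,0,0,0,0,1]

```text
clock: 17.38
eef_pos: [0.551, -0.0201, 0.3606]
tool_rot: [-0.567, 0.423, 0.567, 0.423]
ft_force: [-0.5, 0.2, -2.1]
grip_width: 0.0089
```

```bash
python3 -c "
from h import *
to((.560,-.0463,.359),1.86)
T,o=wristT();im=bot.camera('wrist');cv2.imwrite('pics/w12.png',im[:,:,::-1]);np.save('pics/T12.npy',T)
cv2.imwrite('pics/w12c.png',cv2.resize(im[140:320,60:330,::-1],None,fx=2.9,fy=2.9,interpolation=2))
im=bot.camera('scene')[:,:,::-1];cv2.imwrite('pics/s12.png',im);cv2.imwrite('pics/s12c.png',cv2.resize(im[150:270,270:390],None,fx=5,fy=5,interpolation=2))
P=o['eef_pos']; print('eye z',P[2]-.2054)
"
```

```text
t 17.38 p [ 0.551  -0.0201  0.3606] psi 1.859 x [ 0.  0. -1.] j [-0.037  0.364  0.06   1.267  0.    -0.324] F [-0.54  0.15 -2.12] T [ 0.039 -0.004  0.002] w 0.0089
shift [ 0.0016 -0.0012 -0.0277] rot [-0.001  0.     0.   ]
eye z 0.15519669842523778
```

View pics/w12c.png

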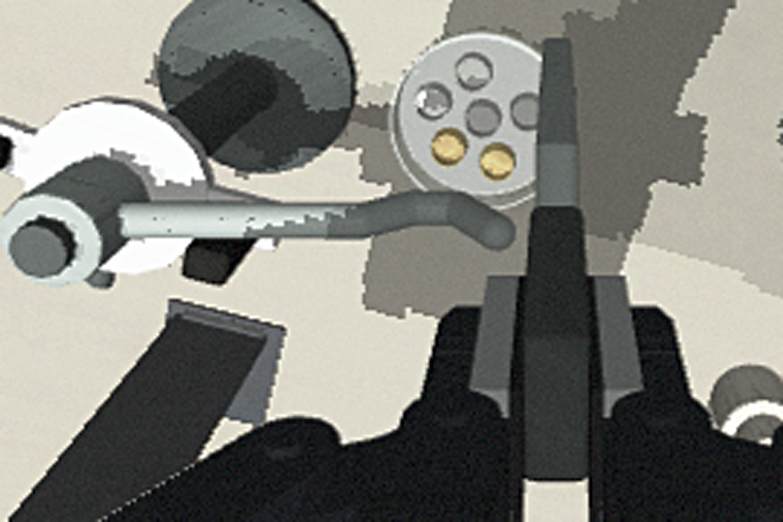

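View pics/s12c.png

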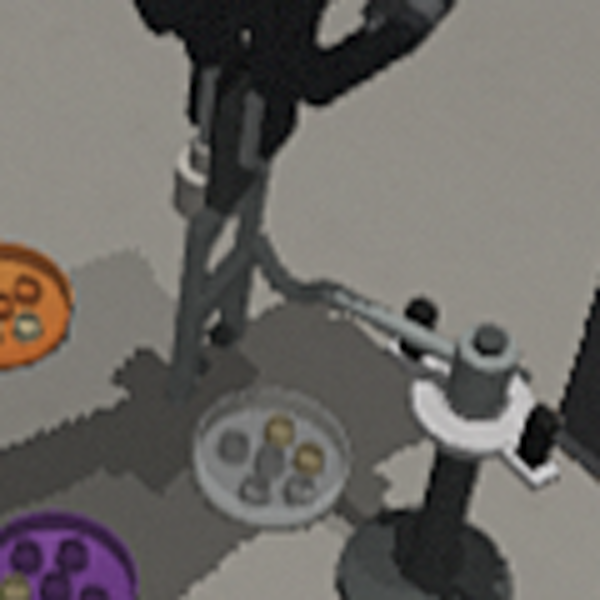

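Call:
arm_command:
  moves: [0.001,0,-0.004,0,0,0,1,0,-0.001,-0.004,0,0,0,1,0,0,-0.004,0,0,0,1]

```text
clock: 17.73
eef_pos: [0.5551, -0.0302, 0.3595]
tool_rot: [-0.567, 0.422, 0.568, 0.422]
ft_force: [0.8, -0.2, -1.3]
grip_width: 0.0092
```

```bash
python3 -c "
from h import *
to((.560,-.0463,.359),1.86)
im=bot.camera('scene')[:,:,::-1];cv2.imwrite('pics/s13.png',im);cv2.imwrite('pics/s13c.png',cv2.resize(im[150:270,270:390],None,fx=5,fy=5,interpolation=2))
"
```

```text
t 17.73 p [ 0.5551 -0.0302  0.3595] psi 1.862 x [-0.001  0.001 -1.   ] j [-5.500e-02  3.740e-01  7.100e-02  1.269e+00  1.000e-03 -3.450e-01] F [ 0.8  -0.17 -1.29] T [-0.014  0.003 -0.026] w 0.0092
shift [ 0.0005 -0.0001 -0.0168] rot [ 0.002  0.001 -0.   ]
```

View pics/s13c.png

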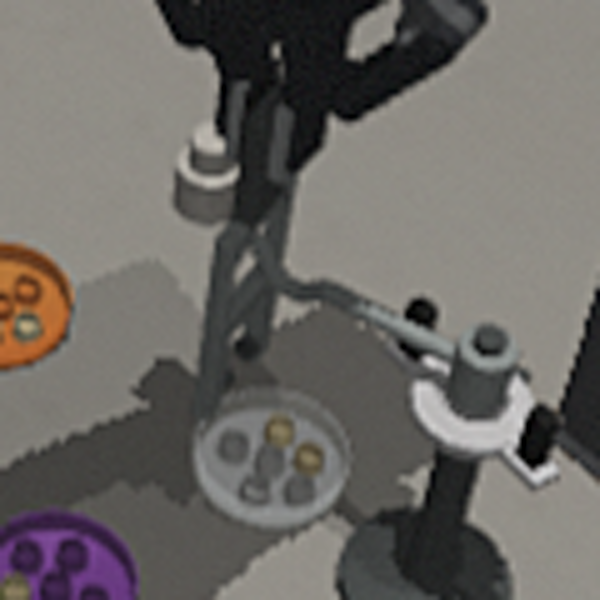

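Call:
arm_command:
  moves: [0,0,-0.004,0,0,0,1,0,0,-0.004,0,0,0,1,0,0,-0.004,0,0,0,1,0,0,-0.004,0,0,0,1,0,0,0,0,0,0,1]

```text
clock: 18.2
eef_pos: [0.5604, -0.048, 0.3594]
tool_rot: [-0.567, 0.423, 0.567, 0.422]
ft_force: [-0.6, 0.9, -1.5]
grip_width: 0.0089
```

```bash
python3 -c "
from h import *
to((.560,-.0463,.3374),1.86)
T,o=wristT();im=bot.camera('wrist');cv2.imwrite('pics/w14.png',im[:,:,::-1]);np.save('pics/T14.npy',T)
cv2.imwrite('pics/w14c.png',cv2.resize(im[140:320,60:330,::-1],None,fx=2.9,fy=2.9,interpolation=2))
im=bot.camera('scene')[:,:,::-1];cv2.imwrite('pics/s14.png',im);cv2.imwrite('pics/s14c.png',cv2.resize(im[150:270,270:390],None,fx=5,fy=5,interpolation=2))
"
```

```text
t 18.2 p [ 0.5604 -0.048   0.3594] psi 1.861 x [-0.001  0.    -1.   ] j [-0.085  0.387  0.09   1.275  0.    -0.376] F [-0.57  0.89 -1.53] T [-0.014 -0.006  0.024] w 0.0089
shift [ 0.022  -0.0001  0.0017] rot [ 0.001  0.    -0.   ]
```

View pics/w14c.png

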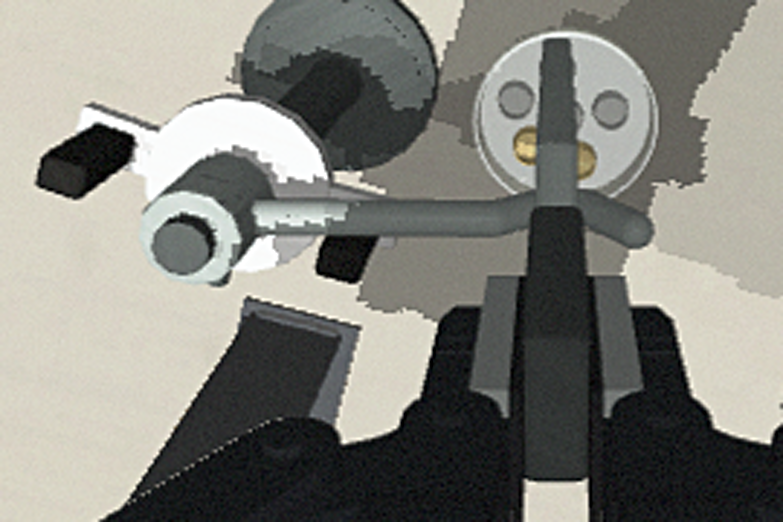

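View pics/s14c.png

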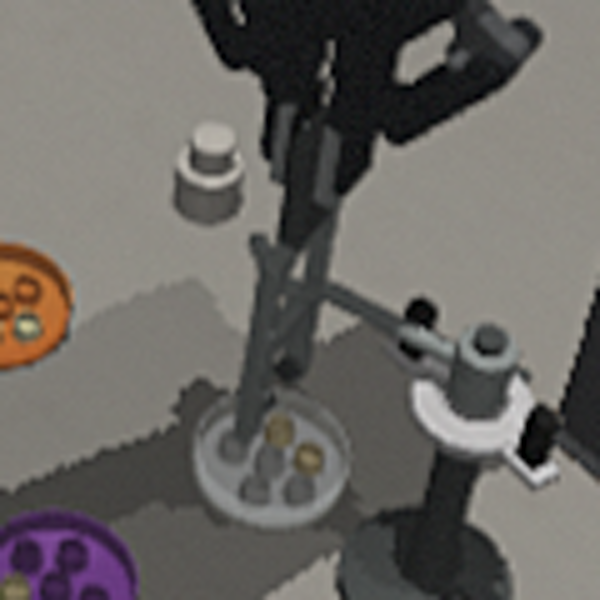

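```bash
python3 -c "
from h import *
T=np.load('pics/T14.npy'); o,M=st()
for x,y,z in [(634,230,.144),(505,213,.136),(183,243,.154)]:
  p=onz('wrist',60+x/2.9-.3,140+y/2.9-.3,z,T); print(p.round(4),(M.T@(p-o['eef_pos'])).round(4))
"
```

```text
t 18.3 p [ 0.5603 -0.0475  0.3594] psi 1.861 x [-0.001  0.001 -1.   ] j [-8.500e-02  3.860e-01  9.000e-02  1.275e+00  1.000e-03 -3.750e-01] F [-0.14 -1.3  -1.55] T [ 0.038 -0.037  0.005] w 0.0092
[ 0.5544 -0.0317  0.144 ] [0.2154 0.0009 0.0166]
[ 0.5616 -0.0583  0.136 ] [ 0.2233  0.0017 -0.011 ]
[ 0.579  -0.1193  0.154 ] [ 0.2053  0.0025 -0.0744]
```

Call:
arm_command:
  moves: [0.004,0,0.001,0,0,0,1,0.004,0,0,0,0,0,1,0.004,0,0,0,0,0,1,0.003,0,0,0,0,0,1,0,0,0,0,0,0,1]

```text
clock: 18.72
eef_pos: [0.5596, -0.0458, 0.3426]
tool_rot: [-0.567, 0.422, 0.568, 0.422]
ft_force: [0.5, 0.0, -1.8]
grip_width: 0.0091
```

```bash
python3 -c "
from h import *
to((.560,-.0463,.3374),1.86)"
```

```text
t 18.72 p [ 0.5596 -0.0458  0.3426] psi 1.862 x [-0.001  0.001 -1.   ] j [-8.200e-02  3.950e-01  5.800e-02  1.235e+00  1.000e-03 -3.730e-01] F [ 0.52  0.01 -1.81] T [ 0.006  0.027 -0.002] w 0.0091
shift [ 0.0052 -0.0002 -0.0006] rot [ 0.002  0.002 -0.001]
```

Call:
arm_command:
  moves: [0.0015,0,0,0,0,0,1]

```text
clock: 18.8
eef_pos: [0.5596, -0.0457, 0.3409]
tool_rot: [-0.567, 0.422, 0.568, 0.422]
ft_force: [0.7, -0.2, -1.7]
grip_width: 0.0088
```

Call:
arm_command:
  moves: [0.001,0,0,0,0,0,1]

```text
clock: 18.88
eef_pos: [0.5595, -0.0455, 0.3396]
tool_rot: [-0.566, 0.422, 0.568, 0.422]
ft_force: [0.9, -0.5, -0.7]
grip_width: 0.0091
```

Call:
arm_command:
  moves: [0.001,0,0,0,0,0,1]

```text
clock: 18.97
eef_pos: [0.5596, -0.0456, 0.3387]
tool_rot: [-0.567, 0.422, 0.568, 0.422]
ft_force: [0.0, -1.2, 0.5]
grip_width: 0.0091
```

Call:
arm_command:
  moves: [0.0006,0,0,0,0,0,1]

```text
clock: 19.05
eef_pos: [0.5597, -0.0458, 0.3384]
tool_rot: [-0.567, 0.422, 0.568, 0.422]
ft_force: [-0.6, -0.4, -0.4]
grip_width: 0.0088
```

Call:
arm_command:
  moves: [0.0005,0,0,0,0,0,1]

```text
clock: 19.13
eef_pos: [0.5598, -0.0459, 0.3382]
tool_rot: [-0.567, 0.422, 0.567, 0.422]
ft_force: [-0.5, -1.0, -1.2]
grip_width: 0.0088
```

Call:
arm_command:
  moves: [0,0,0,0,0,0,1]

```text
clock: 19.22
eef_pos: [0.5598, -0.0459, 0.3382]
tool_rot: [0.567, -0.422, -0.567, -0.422]
ft_force: [-0.9, -0.2, -1.6]
grip_width: 0.0089
```

```bash
python3 -c "
from h import *
to((.560,-.0463,.3374),1.86)
T,o=wristT();im=bot.camera('wrist');cv2.imwrite('pics/w15.png',im[:,:,::-1]);np.save('pics/T15.npy',T)
cv2.imwrite('pics/w15c.png',cv2.resize(im[140:320,60:330,::-1],None,fx=2.9,fy=2.9,interpolation=2))
im=bot.camera('scene')[:,:,::-1];cv2.imwrite('pics/s15c.png',cv2.resize(im[150:270,270:390],None,fx=5,fy=5,interpolation=2))
"
```

```text
t 19.22 p [ 0.5598 -0.0459  0.3382] psi 1.862 x [ 0. -0. -1.] j [-0.082  0.398  0.05   1.223 -0.    -0.373] F [-0.92 -0.24 -1.63] T [-0.166  0.021 -0.042] w 0.0089
shift [ 0.0008 -0.     -0.0004] rot [ 0.002 -0.    -0.   ]
```

View pics/w15c.png

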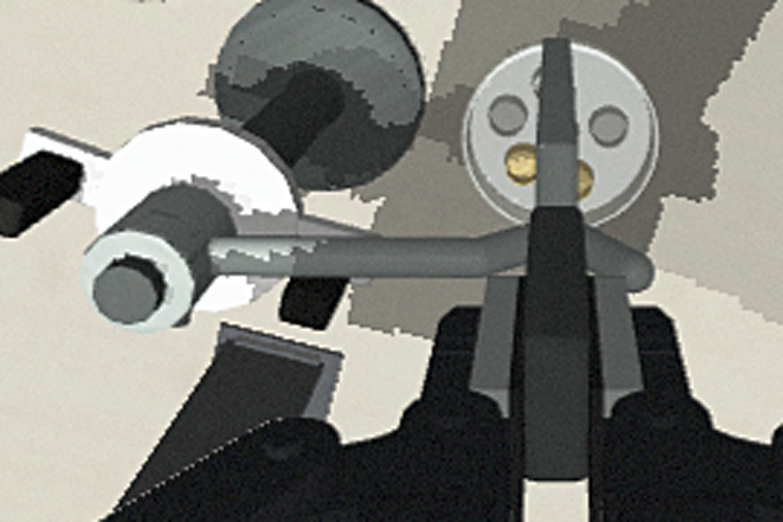

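View pics/s15c.png

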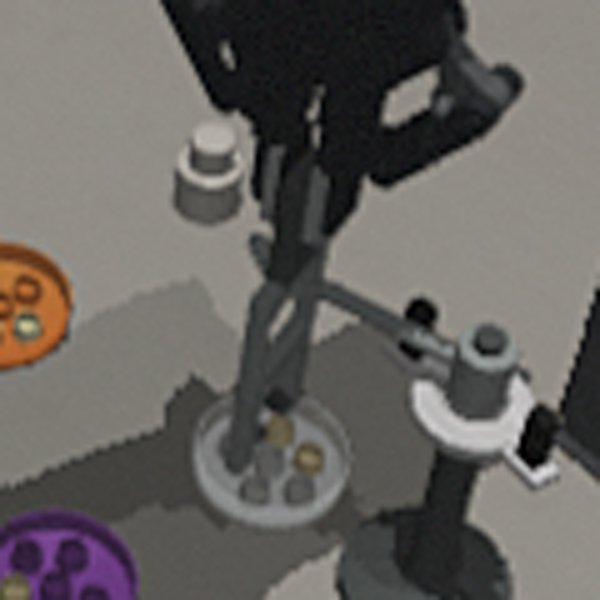

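Call:
arm_command:
  moves: [0.001,0,0,0,0,0,1]

```text
clock: 19.4
eef_pos: [0.5599, -0.046, 0.3375]
tool_rot: [0.568, -0.422, -0.567, -0.422]
ft_force: [0.8, -1.8, 1.4]
grip_width: 0.0094
```

Call:
arm_command:
  moves: [0.001,0,0,0,0,0,1]

```text
clock: 19.48
eef_pos: [0.5601, -0.0461, 0.3369]
tool_rot: [0.568, -0.422, -0.567, -0.422]
ft_force: [-0.6, -0.2, 3.4]
grip_width: 0.009
```

```bash
python3 -c "
from h import *
to((.560,-.0463,.3374),1.86)"
```

```text
t 19.48 p [ 0.5601 -0.0461  0.3369] psi 1.862 x [ 0.002 -0.001 -1.   ] j [-8.200e-02  3.980e-01  4.700e-02  1.218e+00 -1.000e-03 -3.730e-01] F [-0.65 -0.19  3.38] T [-0.177  0.294  0.049] w 0.009
shift [-0.0005  0.0001 -0.0002] rot [ 0.002 -0.001  0.001]
```

Call:
arm_command:
  moves: [0,0,0,0,0,0,0.75,0,0,0,0,0,0,0.7,0,0,0,0,0,0,0.65,0,0,0,0,0,0,0.6,0,0,0,0,0,0,0.6]

```text
clock: 19.9
eef_pos: [0.5603, -0.0456, 0.3374]
tool_rot: [0.568, -0.421, -0.567, -0.423]
ft_force: [-0.0, -0.0, 0.4]
grip_width: 0.0171
```

```bash
python3 -c "
from h import *
to((.560,-.0463,.3374),1.86)
T,o=wristT();im=bot.camera('wrist');cv2.imwrite('pics/w16.png',im[:,:,::-1])
cv2.imwrite('pics/w16c.png',cv2.resize(im[140:320,60:330,::-1],None,fx=2.9,fy=2.9,interpolation=2))
im=bot.camera('scene')[:,:,::-1];cv2.imwrite('pics/s16c.png',cv2.resize(im[150:270,270:390],None,fx=5,fy=5,interpolation=2))
"
```

```text
t 19.9 p [ 0.5603 -0.0456  0.3374] psi 1.862 x [ 0.003  0.001 -1.   ] j [-8.200e-02  3.980e-01  4.800e-02  1.218e+00  1.000e-03 -3.730e-01] F [-0.05 -0.01  0.42] T [-0.064 -0.005 -0.003] w 0.0171
shift [ 0.      0.0005 -0.0005] rot [ 0.002 -0.     0.003]
```

View pics/w16c.png

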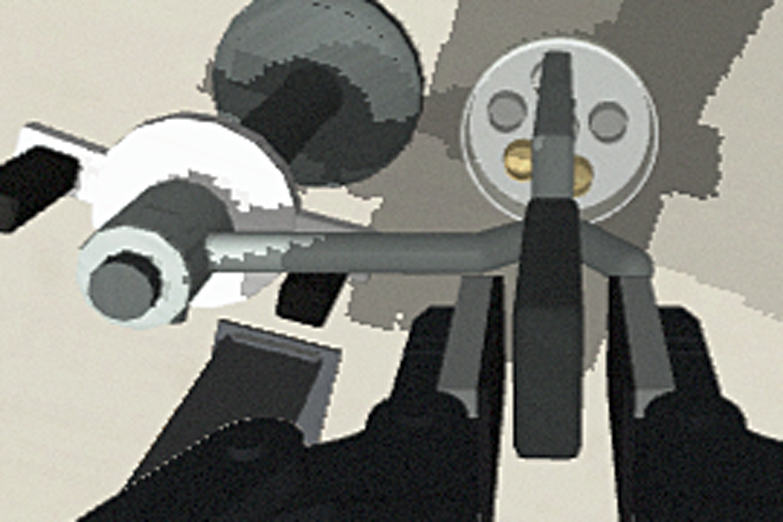

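View pics/s16c.png

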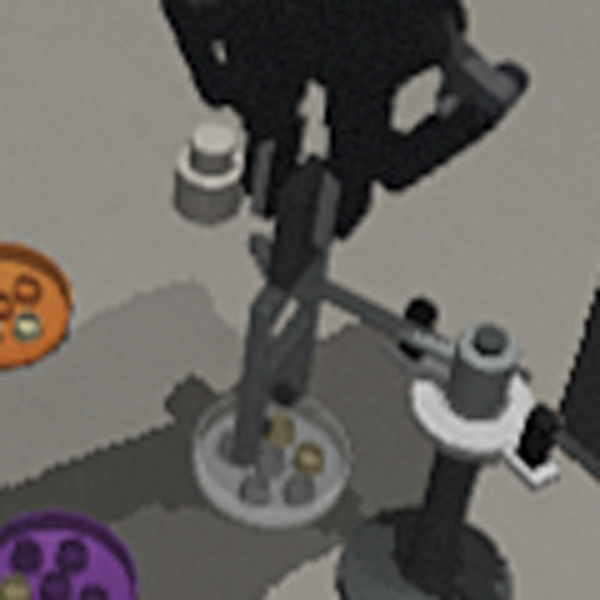

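Call:
arm_command:
  moves: [0,0,0,0,0,0,0.4,0,0,0,0,0,0,0.2,0,0,0,0,0,0,0,0,0,0,0,0,0,0,0,0,0,0,0,0,0,-0.006,0,0,0,0,0,0,-0.01,0,0,0,0,0,0,-0.01,0,0,0,0,0,0,-0.012,0,0,0,0,0,0,-0.015,0,0,0,0,0,0,-0.015,0,0,0,0,0,0,-0.015,0,0,0,0,0,0,-0.015,0,0,0,0,0,0]

```text
clock: 21.08
eef_pos: [0.559, -0.0456, 0.4413]
tool_rot: [-0.566, 0.422, 0.568, 0.422]
ft_force: [-0.1, 0.1, 0.1]
grip_width: 0.0425
```

Call:
arm_command:
  moves: [-0.005,0.015,0,0,0,0,0,0,0.025,0,0,0,0,0,0,0.025,0,0,0,0,0,0,0.025,0,0,0,0,0,0,0.025,0,0,0,0,0,0,0.02,0,0,0,0,0,0,0.01,0,0,0,0,0,0,0,0,0,0,0,0]

```text
clock: 21.75
eef_pos: [0.4155, -0.0882, 0.4586]
tool_rot: [0.574, -0.418, -0.562, -0.425]
ft_force: [0.3, 1.2, -0.4]
grip_width: 0.0427
```

```bash
python3 -c "
from h import *
st()
im=bot.camera('scene')[:,:,::-1];cv2.imwrite('pics/s17.png',im);cv2.imwrite('pics/s17c.png',cv2.resize(im[150:300,270:400],None,fx=4.5,fy=4,interpolation=2))
im=bot.camera('top')[:,:,::-1];cv2.imwrite('pics/t17.png',im);cv2.imwrite('pics/t17c.png',cv2.resize(im[115:205,265:365],None,fx=6,fy=6,interpolation=2))
im=bot.camera('wrist')[:,:,::-1];cv2.imwrite('pics/w17.png',im)
"
```

```text
t 21.75 p [ 0.4155 -0.0882  0.4586] psi 1.864 x [ 0.02  -0.002 -1.   ] j [-0.21   0.063 -0.067  1.421  0.002 -0.504] F [ 0.32  1.17 -0.35] T [ 0.022  0.005 -0.02 ] w 0.0427
```

View pics/s17c.png

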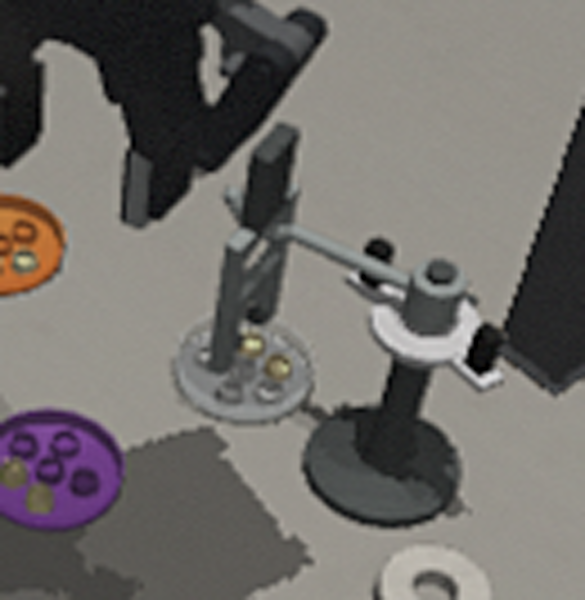

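View pics/t17c.png

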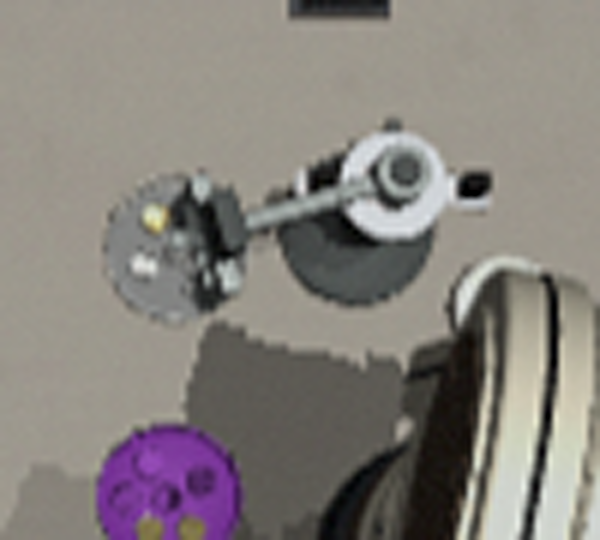

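View pics/w17.png

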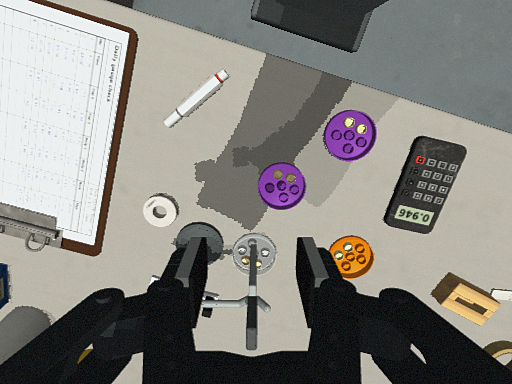

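Call:
arm_command:
  moves: [0,0,0,0,0,0,0,0,0,0,0,0,0,0,0,0,0,0,0,0,0,0,0,0,0,0,0,0,0,0,0,0,0,0,0,0,0,0,0,0,0,0,0,0,0,0,0,0,0,0,0,0,0,0,0,0,0,0,0,0,0,0,0,0,0,0,0,0,0,0,0,0,0,0,0,0,0,0,0,0,0,0,0,0]

```text
clock: 22.9
eef_pos: [0.4222, -0.0868, 0.4562]
tool_rot: [0.574, -0.416, -0.564, -0.424]
ft_force: [0.1, 0.4, 0.1]
grip_width: 0.0429
```

```bash
python3 -c "
from h import *
a=bot.camera('scene')
for _ in range(4): b=bot.camera('scene')
r=(slice(170,300),slice(305,400))
d=cv2.absdiff(a,b)[r]; print('2 frames',d.max(),d.mean())
c=cv2.imread('pics/s17.png')[:,:,::-1]; d=cv2.absdiff(b,c)[r]; print('vs s17',d.max(),d.mean(),(d.max(2)>40).sum())
cv2.imwrite('pics/s18c.png',cv2.resize(b[150:300,270:400,::-1],None,fx=4.5,fy=4,interpolation=2))
t=bot.camera('top'); cv2.imwrite('pics/t18c.png',cv2.resize(t[115:205,265:365,::-1],None,fx=6,fy=6,interpolation=2)); st()
"
```

```text
2 frames 13 1.2855600539811065
vs s17 145 3.117085020242915 272
t 23.2 p [ 0.4223 -0.0868  0.4562] psi 1.869 x [ 0.018 -0.    -1.   ] j [-0.204  0.078 -0.058  1.418  0.003 -0.502] F [ 0.34 -0.58  0.54] T [-0.012  0.058 -0.008] w 0.0426
```

View pics/s18c.png

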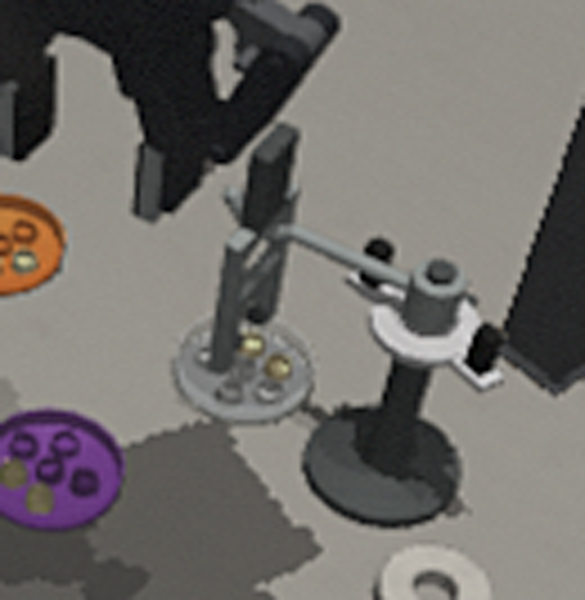

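View pics/t18c.png

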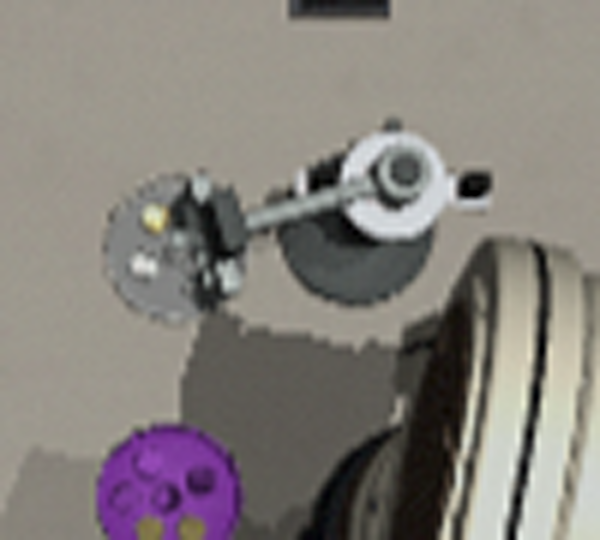

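```bash
python3 -c "
from workcell import bot
print(bot.job_done())"
```

```text
the job is handed in; nothing more can be done
None
```

The job is handed in. The hook is against its left rubber stop, and the gauge hangs by its window in the hook's dip, above the clear dish.

- **Hook:** I pushed it round with the closed fingertips until I felt the stop, at about 1.86 rad in world angle. I then pressed up to about 9.5 N at the bar. That is about 0.46–0.51 N m about the axis, or roughly 11–13 N at the buffer. This force is inferred from noisy wrist readings, so it is uncertain by a couple of newtons.
- **Gauge:** I gripped it by the tab and slid the window over the hook's tip without any noticeable contact force. I lowered it until the wrist force showed it resting, with a peak of about 3.4 N upward, then released it gently and backed away.
- **Last checks:**
  - Pictures 0.2 s apart showed no movement beyond camera noise.
  - The gauge hung upright in both the scene and top views.
  - The hook angle looked unchanged after hanging.
  - The dish and ring looked unmoved. I compared the pictures by eye and did not remeasure them, and the ring was hidden in the last top view.
  - The arm was well clear, and the clock read about 23 s.
- **Disagreements:**
  - The cameras differed by 2–6 mm on the swivel axis and the hook tip, so I averaged them.
  - A moment of about 0.2–0.3 N m at the wrist while the gauge was being set down was not explained. It was gone after release.
  - A comparison with a picture taken 1.2 s earlier showed some differences. I put them down to the arm's moving shadow, since the gauge and hook looked identical in both.

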